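# Set up the staining station

## Robot

A 7-joint arm with a two-finger parallel gripper is mounted at the origin on the work surface. World frame = base frame: x ahead of the robot, y to its left, z up, the work surface at z = 0. Lengths are in m, angles in rad, forces in N, time in s.
With the tool pointing down it reaches from about 0.4 to 0.85 m from the base axis. Payload 4.5 kg.
Tool frame: the origin (TCP) lies midway between the tips of the shut fingers; the grasp point (between the pads) lies 19 mm behind it; z points along the fingers, y is the line along which they close (so a half turn about z gives the same grasp; the last joint's range is limited). The gripper opens to 88 mm and grips with 3 to 60 N. Pads are 18 mm wide; open, the fingers measure 123 mm over their backs; the gripper's body (75 mm by 187 mm) begins 45 mm behind the grasp point.
Start: joints at [1.189, 0.689, -0.195, 1.565, 0.157, 0.902, -0.215], TCP at [0.252, -0.572, 0.239] pointing down, gripper open.
Joint ranges: [-3.01, 3.01], [-0.46, 2.08], [-1.47, 1.51], [0.13, 2.56], [-1, 4.14], [0.04, 2.09], [-2.66, 2.66]. Speed limits (rad/s): [2.57, 2.57, 3.14, 3.14, 3.14, 3.14, 3.14].

## Interface

Orientations are given as a unit quaternion [x, y, z, w].
In Python, from plant import sensors, eyes, finish_job gives the robot as it stands.
- The arm moves only by the tool send_rows, never from a script. Its argument "rows" is text: rows parted by semicolons, each of 4 numbers parted by spaces: the shift along the tool's x, y, z normalised to -1 to 1, where 1 is 30 cm, then the turn about the tool's z normalised to -1 to 1, where 1 is 2 pi rad. A call has 1 to 10 rows; each row is the pose to reach, as a shift and turn from the pose commanded when the call began, along the tool's axes at that moment, turning the shorter way round; what a row does not reach only later rows make up. A row lasts 1/12 s, in which the tool goes at most 41.7 mm and 7.16 degrees, less where a joint would pass 70% of its speed; a pose out of reach is approached as far as the arm can. A call with a number of a shift or a turn outside -1 to 1 is refused whole. A call with a gripper value outside its range is refused whole. "jaw" is the closure, from -1 (fully open) to 1 (shut), set as the call begins (left out, the last holds). The fingers move at their own pace and stop on an object; "force" is the grip in N (left out, the last holds). Time passes only in rows, so rows that repeat a pose let the fingers close. It gives the time, the measured TCP pose, the force, the opening and the grip force at its end, in the units of the state.
- sensors.get_state(): the state, without advancing time (a new reading comes with each control period).
- eyes.snapshot(name): name is "scene" or "top"; returns (picture, depth): 400x640x3 uint8, red, green, blue; 400x640 float32, m along the optical axis (not along the pixel's ray), 0 where there is no reading.
- eyes.calibration(name): a dict with "fov_y" (degrees; the focal length in pixels is half the picture's height over the tangent of half this angle, whatever the lens; pixels are square), "cx", "cy" (the principal point, pixels), "world_from_camera" (4x4, takes a point from camera to world coordinates). Camera axes: x right, y down, z forward; pixel columns grow to the right and rows downward; lengths in m; the calibration is good to about 2 mm. A picture is of the moment at which its call begins. calibration takes no time and is no camera call.
- finish_job(): hands the job in; it is judged then, once.
The state is a dict: "clock": time; "q": joint angles; "qd": joint speeds; "joint_torque": joint torques, N m; "tool_pos": TCP position; "eef_rot": TCP orientation; "contact_force": force on the tool from outside, world axes, zero at the start; "moment": the same for the moment, N m; "opening": opening from 0.0 (shut) to 1.0 (fully open); "finger_force": force on a finger pad.
Only numpy, scipy, OpenCV 4.12 (cv2) and the standard library are available. Lean on these libraries where they do the work, as an engineer would, in place of code of your own. Each camera call takes 0.05 s, during which the arm holds its last target. There are 200 camera calls.

## Task

Set up the staining station: open the grey case until its lid rests back on its stop and leave it open, then move the vials from the case into the yellow rack one after another, red cap first into the pocket with one dot, then white into two dots, then green into three dots, each pushed fully home (one vial may be missing; leave its pocket empty). Turn over both washed square cups that stand mouth-down on the ribbed grey drying mat and stand them mouth-up, wholly on the white pad; the cups may be done at any time. Leave the other things on the bench where they are.

Things in the scene. Friction and masses are not known exactly. Their poses are not given: they have to be found in the camera images.
- case: grey plastic case, fixed, outside 120 mm (own x) by 190 mm (own y), rim 90 mm above the bench, walls 5 mm. Origin: centre of its underside on the bench; own +x points to the hinge side, own y runs along the hinge. Inside, a black insert (top 40 mm above the bench) has three pockets at own x = 0, y = -52, 0 and +52 mm.
- lid (a joint): angle of the case's lid in rad: 0 closed, 1.9 resting on its stop, leaning back past upright; it falls shut when let go below about 1.5 and falls back to its stop above about 1.6. 120 g, 8 mm thick.
- lid_handle (a point): grip point of the black knob on the lid, centre of the knob's head: head 28 mm in diameter and 16 mm high on a stem 12 mm thick, 35 mm above the lid's upper face and 90 mm from the hinge line. Its own z points out along the knob (up when the lid is closed).
- lid_hinge (a point): middle of the lid's hinge line, at the case's far rim (own +x side of the case), 90.5 mm above the bench; the hinge line runs along the case's own y.
- rack: yellow rack, fixed, 56 mm (own x) by 140 mm (own y), 50 mm tall. Origin: centre of its underside on the bench. Three square pockets 23 mm wide and 42 mm deep in a row along own y; pocket floors 8 mm above the bench. Black dots on top beside each pocket, on the own -x side, tell its number.
- rack_hole0 (a point): centre of the mouth of the pocket marked with one dot, 50 mm above the bench, at own y = -42 mm of the rack
- rack_hole1 (a point): centre of the mouth of the pocket marked with two dots (the middle one)
- rack_hole2 (a point): centre of the mouth of the pocket marked with three dots, at own y = +42 mm of the rack
- drymat: grey ribbed drying mat, fixed, 220 mm (own x) by 170 mm (own y), 2 mm thick; origin: centre of its underside. The cups start on it, about 100 mm apart along own x.
- pad: plain white pad, fixed, 220 mm (own x) by 170 mm (own y), 2 mm thick; origin: centre of its underside.
- cup_blue: square plastic staining cup, blue, 54 x 54 mm outside, 70 mm tall, straight walls 3.5 mm thick, bottom 4 mm with a small white square on its outside; 70 g. Origin: centre of the mouth's plane; own +z points from mouth to closed bottom, x and y square to the walls. Starts mouth-down (+z up) on the drying mat; mouth-up: +z straight down, origin 70 mm above what it stands on.
- cup_orange: square plastic staining cup, orange, 54 x 54 mm outside, 70 mm tall, straight walls 3.5 mm thick, bottom 4 mm with a small white square on its outside; 70 g. Origin: centre of the mouth's plane; own +z points from mouth to closed bottom, x and y square to the walls. Starts mouth-down (+z up) on the drying mat; mouth-up: +z straight down, origin 70 mm above what it stands on.
- vial_red: sample vial with a red cap and red band, clear body 18 mm in diameter, cap 19 mm in diameter over the top 17 mm, 75 mm tall, 30 g. Origin: centre of its underside; own +z along the vial to the cap. Starts upright in one of the case's three pockets, underside 10 mm above the bench, top 5 mm below the case's rim. May be absent.
- vial_white: sample vial with a white cap and white band, clear body 18 mm in diameter, cap 19 mm in diameter over the top 17 mm, 75 mm tall, 30 g. Origin: centre of its underside; own +z along the vial to the cap. Starts upright in one of the case's three pockets, underside 10 mm above the bench, top 5 mm below the case's rim. May be absent.
- vial_green: sample vial with a green cap and green band, clear body 18 mm in diameter, cap 19 mm in diameter over the top 17 mm, 75 mm tall, 30 g. Origin: centre of its underside; own +z along the vial to the cap. Starts upright in one of the case's three pockets, underside 10 mm above the bench, top 5 mm below the case's rim. May be absent.
- reagent: bystander: amber bottle with black cap, 62 mm in diameter, 140 mm tall, origin: centre of its underside
- washbottle: bystander: clear bottle with red cap, 64 mm in diameter, 160 mm tall, origin: centre of its underside
- petri: bystander: closed petri dish, 90 mm in diameter, 15 mm tall, origin: centre of its underside
- slidebox: bystander: wooden slide box, 40 x 100 x 32 mm, origin: centre of its underside
- swabjar: bystander: glass jar of swabs, 64 mm in diameter, 130 mm tall with the swabs, origin: centre of its underside
- tweezers: bystander: steel tweezers lying flat, 10 x 120 x 8 mm, origin: centre of their underside

How it is judged:
By the outcome, as a careful person would: the job done as asked, in the order asked, and still so for the second after the job is handed in, with the robot touching nothing.
Of vial_red, vial_white, vial_green only 2 to 3 are there at a start; the rules pass over those that are not, and their reading is None.
At some moment in a run one of cup_blue, cup_orange may be knocked a few centimetres aside while the robot is not near it.
It also fails if it takes over 210 s, if anything falls off the work surface, if the arm or the gripper's body presses on something with over 40 N, if the wrist force passes 120 N, or if a joint passes its speed limit or range.

## Working session

There is one attempt and no reset: what is moved stays moved. The work goes in short steps, Python scripts to look and compute and a tool call to move; the robot and the scene stay as the last step left them, time stands still between calls to the robot, and variables do not carry over. Pictures are saved under pics/ and viewed, at most 14 in all, crops included, and the job is handed in when it is done.

Besides the shell and the picture viewer there is one more tool, called as name(argument=value, ...) on one line, values as JSON. send_rows: Moves the arm, as the interface text tells. Scaled input: -1 to 1 covers 30 cm each way for a shift and 2 pi rad each way for a turn. Its arguments: {"type":"object","properties":{"rows":{"type":"string"},"jaw":{"type":"number"},"force":{"type":"number"}},"required":["rows"]}

```bash
ls; mkdir -p pics; cat > h.py <<'E'
import numpy as np, cv2
from plant import sensors, eyes, finish_job
from scipy.spatial.transform import Rotation as R
def snap(n,f=None):
    p,d=eyes.snapshot(n)
    if f: cv2.imwrite('pics/'+f,cv2.cvtColor(p,cv2.COLOR_RGB2BGR))
    return p,d
def cal(n):
    c=eyes.calibration(n); return 200/np.tan(np.radians(c['fov_y'])/2),c['cx'],c['cy'],np.array(c['world_from_camera'])
def ray(n,u,v,z):
    f,cx,cy,T=cal(n); d=T[:3,:3]@np.array([(u-cx)/f,(v-cy)/f,1]); o=T[:3,3]
    return o+d*(z-o[2])/d[2]
def cloud(n,d):
    f,cx,cy,T=cal(n); v,u=np.mgrid[:400,:640]
    P=np.stack([(u-cx)/f*d,(v-cy)/f*d,d],-1); return P@T[:3,:3].T+T[:3,3]
E
python3 - <<'E'
from h import *
for n in ('scene','top'):
    p,d=snap(n,n+'0.png'); print(n,cal(n)); np.savez(n+'0.npz',p=p,d=d)
s=sensors.get_state(); print({k:np.round(v,3) for k,v in s.items()})
print(R.from_quat(s['eef_rot']).as_matrix().round(3))
E
```

```text
pics
scene (np.float64(440.9115463335707), 320.2418103669285, 198.6151280921314, array([[ 0.34947636,  0.76057821, -0.54716273,  1.136347  ],
       [ 0.93693866, -0.2858695 ,  0.20105864, -0.19184245],
       [-0.00349631, -0.58292316, -0.81251976,  0.93499257],
       [ 0.        ,  0.        ,  0.        ,  1.        ]]))
top (np.float64(488.25751947130124), 321.56319264195173, 209.15775845439867, array([[ 0.02242517, -0.9968716 ,  0.07579003,  0.47887219],
       [-0.9995265 , -0.02075808,  0.02271286, -0.00395229],
       [-0.02106855, -0.07626349, -0.99686508,  1.25312847],
       [ 0.        ,  0.        ,  0.        ,  1.        ]]))
{'clock': np.float64(0.1), 'q': array([ 1.189,  0.69 , -0.195,  1.566,  0.157,  0.902, -0.215]), 'qd': array([ 0.   , -0.002,  0.   , -0.003, -0.001,  0.   ,  0.   ]), 'joint_torque': array([-3.0000e-03, -5.2849e+01, -1.2720e+00, -1.5384e+01, -5.3000e-02,
        2.0000e-03,  0.0000e+00]), 'tool_pos': array([ 0.252, -0.571,  0.238]), 'eef_rot': array([ 0.978,  0.206, -0.   , -0.001]), 'contact_force': array([-0.613,  0.219,  0.711]), 'moment': array([-0.011, -0.027, -0.042]), 'finger_force': np.float64(0.0), 'opening': np.float64(1.0)}
[[ 0.915  0.404 -0.001]
 [ 0.404 -0.915  0.001]
 [-0.    -0.002 -1.   ]]
```

View pics/top0.png

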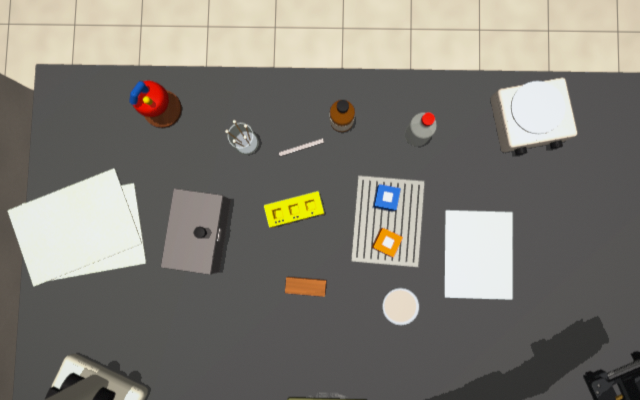

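View pics/scene0.png

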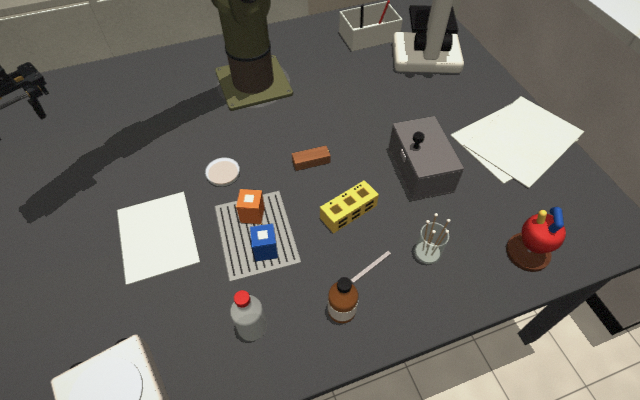

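Top view: the case is at left, with its knob at (201,232) and the front facing right (hinge on the left). The rack is at (294,209) with dots along its lower edge. The mat carries blue at (388,197) and orange at (388,242), and the pad is at (479,254). The scene view agrees.

```bash
cat >> h.py <<'E'
def rect(P,m,name):
    Q=P[m][:,:2].astype(np.float32); (c,s,a)=cv2.minAreaRect(Q); z=np.median(P[m][:,2])
    print(name,'c',np.round(c,4),'size',np.round(s,4),'ang',round(a,2),'z',round(float(z),4),'n',len(Q))
    return np.array(c),s,a
def big(m):
    n,l,st,_=cv2.connectedComponentsWithStats(m.astype(np.uint8)); return l==1+np.argmax(st[1:,4])
def hsv(p): 
    h=cv2.cvtColor(p,cv2.COLOR_RGB2HSV).astype(int); return h[...,0],h[...,1],h[...,2]
def cups(p,P,ret=False):
    H,S,V=hsv(p)
    for nm,m in (('blue',(H>100)&(H<125)&(S>120)),('orange',(H>5)&(H<20)&(S>180))):
        m=m&(P[...,1]<0)&(P[...,1]>-.6)&(P[...,0]<.7)&(P[...,0]>.28)
        m=big(m); 
        rect(P,cv2.morphologyEx((m&(P[...,2]>np.percentile(P[m][:,2],90)-.006)).astype(np.uint8),cv2.MORPH_CLOSE,np.ones((15,15)))>0,nm)
E
python3 - <<'E'
from h import *
z=np.load('top0.npz');p,d=z['p'],z['d'];P=cloud('top',d);H,S,V=hsv(p)
cups(p,P)
m=big((H>25)&(H<33)&(S>180)); rect(P,m&(P[...,2]>.044),'rack')
hole=(P[...,2]<.04)
Z=P[...,2]; u,v=np.meshgrid(range(640),range(400))
r=(u>155)&(u<240)&(v>180)&(v<280)
c,s,a=rect(P,big(r&(Z>.09)&(Z<.106)),'lid'); rect(P,big(r&(Z>.128)),'knob')
r=(u>345)&(u<430)&(v>170)&(v<272); rect(P,big(r&(V>110)&(S<60)&(Z<.01)),'mat')
r=(u>435)&(u<520)&(v>200)&(v<310); rect(P,big(r&(V>170)&(S<60)),'pad')
for n,(a,b,c,dd) in dict(swab=(225,262,118,156),reag=(328,358,98,134),wash=(405,440,110,150),slide=(280,330,275,300),petri=(380,420,285,326)).items():
    r=(u>a)&(u<b)&(v>c)&(v<dd)&(Z>.008); rect(P,big(r),n)
print('bench',np.median(Z[300:340,150:280]))
# scene cam knob
z=np.load('scene0.npz');P=cloud('scene',z['d']);Z=P[...,2];u,v=np.meshgrid(range(640),range(400))
rect(P,big((u>405)&(u<430)&(v>125)&(v<150)&(Z>.125)),'knob s'); rect(P,big((u>385)&(u<470)&(v>110)&(v<195)&(Z>.09)&(Z<.106)),'lid s')
m=(hsv(z['p'])[0]>25)&(hsv(z['p'])[0]<33)&(hsv(z['p'])[1]>180)&(Z>.044);rect(P,big(m),'rack s');cups(z['p'],P)
E
python3 -c "
import cv2;i=cv2.imread('pics/top0.png')[170:290,150:350];cv2.imwrite('pics/c0.png',cv2.resize(i,None,fx=4,fy=4,interpolation=2))"
```

```text
blue c [ 0.5443 -0.0933] size [0.0665 0.2112] ang 53.7 z 0.0721 n 485
orange c [ 0.4986 -0.0881] size [0.1616 0.0615] ang 82.34 z 0.0721 n 484
rack c [0.5287 0.082 ] size [0.1414 0.1395] ang 15.28 z 0.0498 n 1000
lid c [0.508  0.3308] size [0.1217 0.1905] ang 83.34 z 0.0984 n 3900
knob c [0.4982 0.1543] size [0.3178 0.0258] ang 87.68 z 0.1407 n 124
mat c [ 0.5486 -0.1456] size [0.174  0.2244] ang 86.25 z 0.0019 n 4322
pad c [ 0.4694 -0.2332] size [0.4587 0.2216] ang 89.51 z 0.002 n 5932
swab c [0.6332 0.1113] size [0.3805 0.061 ] ang 45.87 z 0.0617 n 590
reag c [ 0.6579 -0.0272] size [0.3557 0.0618] ang 2.44 z 0.096 n 663
wash c [ 0.6286 -0.1298] size [0.0632 0.386 ] ang 59.25 z 0.1081 n 786
slide c [0.4204 0.0547] size [0.1001 0.132 ] ang 82.12 z 0.0317 n 680
petri c [ 0.4026 -0.1226] size [0.2671 0.0905] ang 38.55 z 0.015 n 1073
bench -5.0600044637638675e-05
knob s c [0.507  0.2993] size [0.0263 0.0265] ang 34.5 z 0.1402 n 110
lid s c [0.5091 0.3294] size [0.1222 0.1932] ang 83.43 z 0.0981 n 2578
rack s c [0.0948 0.5131] size [0. 0.] ang 0.0 z 0.0958 n 1
blue c [ 0.6043 -0.1372] size [0.0527 0.056 ] ang 80.03 z 0.0722 n 493
orange c [ 0.5148 -0.1372] size [0.0326 0.0668] ang 13.57 z 0.0673 n 92
```

View pics/c0.png

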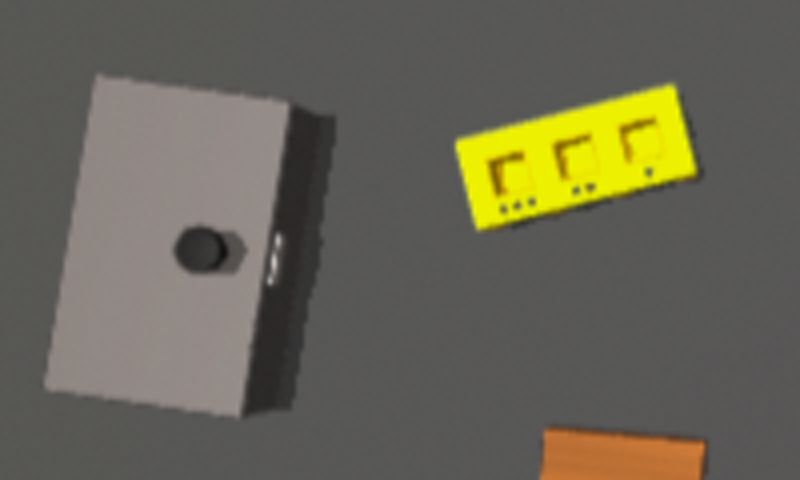

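The crop shows the rack's dots on its near side, reading three, two, one from left to right. The case's latch is on its right side, so the hinge is on the left (+y). Some depth pixels read zero and need filtering out.

```bash
python3 - <<'E'
s=open('h.py').read()
s=s.replace("return P@T[:3,:3].T+T[:3,3]","P=P@T[:3,:3].T+T[:3,3]; P[d<=0]=[9,9,-9]; return P")
s=s.replace("    Q=P[m]","    m=m&(P[...,0]<5)\n    Q=P[m]",1)
open('h.py','w').write(s)
E
cat > meas.py <<'E'
from h import *
import sys
def cuprun(n,p,d): print(n); cups(p,cloud(n,d))
E
python3 - <<'E'
from h import *
z=np.load('top0.npz');p,d=z['p'],z['d'];P=cloud('top',d);H,S,V=hsv(p)
cups(p,P)
m=big((H>25)&(H<33)&(S>180)); rect(P,m&(P[...,2]>.044),'rack')
Z=P[...,2]; u,v=np.meshgrid(range(640),range(400))
r=(u>155)&(u<240)&(v>180)&(v<280)
rect(P,big(r&(Z>.09)&(Z<.106)),'lid'); rect(P,big(r&(Z>.128)),'knob')
r=(u>345)&(u<430)&(v>170)&(v<272); rect(P,big(r&(V>110)&(S<60)&(Z<.01)),'mat')
r=(u>435)&(u<520)&(v>200)&(v<310); rect(P,big(r&(V>170)&(S<60)),'pad')
for n,(a,b,c,dd) in dict(swab=(225,262,118,156),reag=(328,358,98,134),wash=(405,440,110,150),slide=(280,330,275,300),petri=(380,420,285,326)).items():
    r=(u>a)&(u<b)&(v>c)&(v<dd)&(Z>.008); rect(P,big(r),n)
z=np.load('scene0.npz');p,d=z['p'],z['d'];P=cloud('scene',d);H,S,V=hsv(p)
m=(H>25)&(H<33)&(S>180)&(P[...,1]>-.1)&(P[...,1]<.2)&(P[...,2]>.044)&(P[...,2]<.06);rect(P,big(m),'rack s');cups(p,P)
E
```

```text
blue c [ 0.6019 -0.1355] size [0.053  0.0539] ang 80.86 z 0.0721 n 482
orange c [ 0.492  -0.1376] size [0.0532 0.053 ] ang 66.07 z 0.0721 n 481
rack c [0.5692 0.0931] size [0.0566 0.1392] ang 15.88 z 0.0498 n 993
lid c [0.508  0.3308] size [0.1217 0.1905] ang 83.34 z 0.0984 n 3900
knob c [0.5041 0.3003] size [0.0256 0.025 ] ang 2.86 z 0.1407 n 123
mat c [ 0.5486 -0.1456] size [0.174  0.2244] ang 86.25 z 0.0019 n 4322
pad c [ 0.4681 -0.3762] size [0.2226 0.172 ] ang 0.02 z 0.002 n 5906
swab c [0.7434 0.2249] size [0.0642 0.0609] ang 46.27 z 0.0614 n 586
reag c [ 0.8036 -0.0215] size [0.0608 0.0604] ang 37.89 z 0.0959 n 660
wash c [ 0.7696 -0.2135] size [0.0634 0.0569] ang 57.18 z 0.108 n 785
slide c [0.378  0.0608] size [0.0998 0.0402] ang 86.58 z 0.0317 n 676
petri c [ 0.3334 -0.1773] size [0.0904 0.0901] ang 14.97 z 0.015 n 1064Traceback (most recent call last):
  File "<stdin>", line 13, in <module>
  File "h.py", line 22, in big
    n,l,st,_=cv2.connectedComponentsWithStats(m.astype(np.uint8)); return l==1+np.argmax(st[1:,4])
                                                                               ~~~~~~~~~^^^^^^^^^^
    return _wrapfunc(a, 'argmax', axis=axis, out=out, **kwds)
    return bound(*args, **kwds)
ValueError: attempt to get argmax of an empty sequence
```

```bash
cat > go.py <<'E'
# usage: go.py x y z yawx ... : prints per-waypoint shift/turn (normalised), chained from the present pose
from h import *
import sys
a=np.array(list(map(float,sys.argv[1:]))).reshape(-1,4)
s=sensors.get_state(); p=np.array(s['tool_pos']); M=R.from_quat(s['eef_rot']).as_matrix(); y=np.degrees(np.arctan2(M[1,0],M[0,0]))
print('at',p.round(4),'yaw',round(y,2),'t',round(s['clock'],1),'q',np.round(s['q'],2))
for w in a:
    t=(w[3]-y+180)%360-180; c,n=np.cos(np.radians(y)),np.sin(np.radians(y))
    D=w[:3]-p; sh=np.array([c*D[0]+n*D[1], n*D[0]-c*D[1], -D[2]])/.3
    print('%.3f %.3f %.3f %.4f'%(*sh,-t/360),' rows>=',int(max(np.ceil(np.linalg.norm(D)/.0417),np.ceil(abs(t)/7.16))))
    p,y=w[:3],w[3]
E
python3 go.py 0.36 -0.36 0.25 23.8 0.46 -0.1 0.25 23.8 0.5055 0.12 0.25 83.4 0.5055 0.30 0.2 83.4
```

```text
at [ 0.2522 -0.5712  0.238 ] yaw 23.83 t 0.1 q [ 1.19  0.69 -0.19  1.57  0.16  0.9  -0.22]
0.613 -0.499 -0.040 0.0001  rows>= 6
0.655 -0.658 -0.000 -0.0000  rows>= 7
0.435 -0.610 -0.000 -0.1656  rows>= 9
0.596 -0.069 0.167 -0.0000  rows>= 5
```

send_rows(rows="0.613 -0.499 -0.04 0;0.613 -0.499 -0.04 0;0.613 -0.499 -0.04 0;0.613 -0.499 -0.04 0;0.613 -0.499 -0.04 0;0.613 -0.499 -0.04 0;0.613 -0.499 -0.04 0", jaw=-1)

```text
clock: 0.68
tool_pos: [0.3642, -0.3535, 0.251]
eef_rot: [0.977, 0.212, 0.001, -0.002]
contact_force: [0.5, -0.3, 0.2]
opening: 1.001
finger_force: 0.0
```

send_rows(rows="0.655 -0.658 0 0;0.655 -0.658 0 0;0.655 -0.658 0 0;0.655 -0.658 0 0;0.655 -0.658 0 0;0.655 -0.658 0 0;0.655 -0.658 0 0;0.655 -0.658 0 0")

```text
clock: 1.35
tool_pos: [0.463, -0.0937, 0.2508]
eef_rot: [0.977, 0.212, 0.002, -0.002]
contact_force: [0.3, -0.3, 0.2]
opening: 1.001
finger_force: 0.0
```

send_rows(rows="0.435 -0.61 0 -0.1656;0.435 -0.61 0 -0.1656;0.435 -0.61 0 -0.1656;0.435 -0.61 0 -0.1656;0.435 -0.61 0 -0.1656;0.435 -0.61 0 -0.1656;0.435 -0.61 0 -0.1656;0.435 -0.61 0 -0.1656;0.435 -0.61 0 -0.1656;0.435 -0.61 0 -0.1656")

```text
clock: 2.18
tool_pos: [0.5058, 0.1183, 0.2502]
eef_rot: [0.746, 0.665, -0.001, -0.0]
contact_force: [-1.1, 0.1, 0.2]
opening: 0.996
finger_force: 0.0
```

```bash
python3 go.py 0.5055 0.30 0.18 83.4 0.5055 0.30 0.115 83.4
```

```text
at [0.5058 0.1183 0.2502] yaw 83.43 t 2.2 q [-0.04  0.56 -0.45  1.86  0.33  0.8  -0.77]
0.601 -0.070 0.234 0.0001  rows>= 5
0.000 0.000 0.217 -0.0000  rows>= 2
```

send_rows(rows="0.601 -0.07 0.234 0;0.601 -0.07 0.234 0;0.601 -0.07 0.234 0;0.601 -0.07 0.234 0;0.601 -0.07 0.234 0;0.601 -0.07 0.234 0;0.601 -0.07 0.234 0")

```text
clock: 2.77
tool_pos: [0.5048, 0.3018, 0.1796]
eef_rot: [0.746, 0.666, -0.001, -0.0]
contact_force: [-0.4, -1.1, -0.3]
opening: 0.998
finger_force: 0.0
```

send_rows(rows="0 0 0.1 0;0 0 0.217 0;0 0 0.217 0;0 0 0.217 0")

```text
clock: 3.1
tool_pos: [0.5054, 0.298, 0.1148]
eef_rot: [0.747, 0.664, -0.002, 0.001]
contact_force: [1.4, 1.0, 1.0]
opening: 0.996
finger_force: 0.0
```

send_rows(rows="0 0 0 0;0 0 0 0;0 0 0 0;0 0 0 0;0 0 0 0;0 0 0 0;0 0 0 0;0 0 0 0", jaw=1, force=20)

```text
clock: 3.77
tool_pos: [0.5055, 0.3011, 0.1155]
eef_rot: [0.746, 0.666, 0.0, 0.0]
contact_force: [-0.1, 0.2, 0.4]
opening: 0.416
finger_force: 0.0
```

Still closing; wait longer, then lift along the arc.

send_rows(rows="0 0 0 0;0 0 0 0;0 0 0 0;0 0 0 0;0 0 0 0")

```text
clock: 4.18
tool_pos: [0.5056, 0.301, 0.1154]
eef_rot: [0.746, 0.665, 0.0, 0.0]
contact_force: [-0.2, 0.7, -0.1]
opening: 0.304
finger_force: 20.0
```

send_rows(rows="0.014 0 -0.025 0;0.029 0 -0.05 0;0.047 0 -0.072 0;0.067 0 -0.094 0;0.089 0 -0.113 0;0.112 0 -0.131 0;0.136 0 -0.146 0;0.162 0 -0.159 0;0.189 0 -0.17 0;0.217 0 -0.178 0")

```text
clock: 5.02
tool_pos: [0.5134, 0.3667, 0.1699]
eef_rot: [0.746, 0.665, 0.001, 0.0]
contact_force: [0.8, -2.8, 5.1]
opening: 0.3
finger_force: 20.0
```

send_rows(rows="0.028 0 -0.006 0;0.057 0 -0.01 0;0.086 0 -0.011 0;0.115 0 -0.009 0;0.144 0 -0.005 0;0.172 0 0.001 0;0.2 0 0.01 0;0.226 0 0.022 0;0.252 0 0.035 0;0.267 0 0.045 0")

```text
clock: 5.85
tool_pos: [0.5227, 0.4457, 0.1542]
eef_rot: [0.746, 0.665, -0.0, 0.001]
contact_force: [4.7, -3.0, -0.4]
opening: 0.303
finger_force: 20.3
```

```bash
python3 - <<'E'
from h import *
p,d=snap('scene','s1.png')
E
```

```text
(no output)
```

View pics/s1.png

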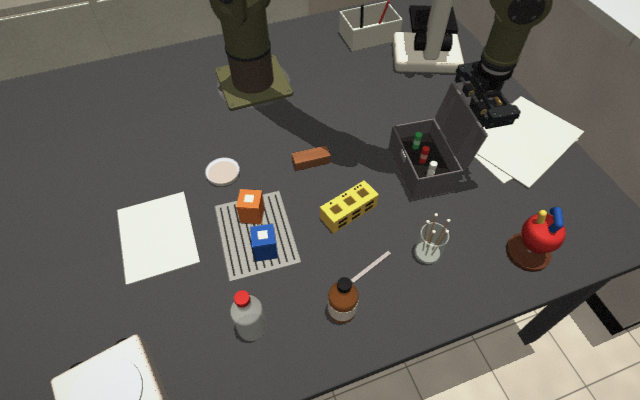

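The lid is past upright. Caps from the robot outwards: green (417,137), red (425,154), white (432,168), so all three vials are there. Release and rise.

send_rows(rows="0 0 0 0;0 0 0 0;0 0 0 0;0 0 0 0;0 0 0 0;0 0 0 0", jaw=-0.2)

```text
clock: 6.4
tool_pos: [0.5215, 0.4457, 0.1554]
eef_rot: [0.746, 0.666, -0.0, -0.0]
contact_force: [-0.9, 0.0, -0.4]
opening: 0.602
finger_force: 0.2
```

send_rows(rows="0 0 -0.1 0;0 0 -0.2 0;0 0 -0.33 0;0 0 -0.43 0;0 0 -0.43 0;0 0 -0.43 0")

```text
clock: 6.9
tool_pos: [0.5225, 0.4463, 0.2867]
eef_rot: [0.746, 0.665, 0.002, -0.0]
contact_force: [0.2, -1.4, -0.7]
opening: 0.605
finger_force: 0.0
```

send_rows(rows="0 0.7 0 0;0 0.7 0 0;0 0.7 0 0;0 0.7 0 0;0 0.7 0 0;0 0.7 0 0;0 0.7 0 0")

```text
clock: 7.48
tool_pos: [0.7327, 0.4189, 0.279]
eef_rot: [0.748, 0.664, -0.002, 0.001]
contact_force: [-0.1, 0.2, -0.0]
opening: 0.602
finger_force: 0.0
```

```bash
cat > vials.py <<'E'
from h import *
def vials():
  for n in ('top','scene'):
    p,d=snap(n,n+'_v.png'); P=cloud(n,d); H,S,V=hsv(p); X,Y,Z=P[...,0],P[...,1],P[...,2]
    r=(X>.38)&(X<.64)&(Y>.25)&(Y<.4)&(Z>.07)&(Z<.1)
    for nm,m in (('red',((H<8)|(H>172))&(S>130)),('green',(H>45)&(H<85)&(S>100)),('white',(S<40)&(V>140))):
        m=m&r
        if m.sum()>3:
            m=big(m); t=m&(Z>np.percentile(Z[m],95)-.004); c=P[t]; v,u=np.nonzero(t); print(n,nm,t.sum(),'c',((c.min(0)+c.max(0))/2).round(4),'ray',ray(n,u.mean(),v.mean(),.085).round(4))
    m=(X>.4)&(X<.62)&(Y>.36)&(Y<.5)&(Z>.11)
    if m.sum(): 
        Q=P[m]; w,V2=np.linalg.eigh(np.cov(Q[Q[:,2]<.25].T)); print('lid normal',V2[:,0].round(3))
vials()
E
python3 vials.py; python3 go.py 0.5 0.3 0.3 83.4
```

```text
top red 33 c [0.5086 0.3304 0.0874] ray [0.5081 0.3304 0.085 ]
top white 35 c [0.5593 0.3243 0.0866] ray [0.5595 0.3251 0.085 ]
lid normal [-0.112 -0.941  0.318]
scene red 27 c [0.5094 0.3293 0.0851] ray [0.5097 0.329  0.085 ]
scene green 32 c [0.4573 0.3358 0.0847] ray [0.4587 0.3352 0.085 ]
scene white 31 c [0.5605 0.3235 0.0848] ray [0.561  0.3234 0.085 ]
lid normal [ 0.11   0.93  -0.352]
at [0.7295 0.4215 0.2816] yaw 83.48 t 7.6 q [-0.51  1.09 -0.36  0.48  0.31  1.6  -0.79]
-0.489 -0.714 -0.061 0.0002  rows>= 7
```

Lid normal corresponds to about 1.9 rad, so it rests on its stop. Next, check the rack in the second view and go above red.

```bash
python3 - <<'E'
from h import *
for n in ('scene','top'):
    p,d=snap(n); P=cloud(n,d); X,Y,Z=P[...,0],P[...,1],P[...,2]
    H,S,V=hsv(p)
    m=(X>.5)&(X<.65)&(Y>0)&(Y<.2)&(Z>.045)&(Z<.055); rect(P,big(m),n)
    m=(S>150)&(H>20)&(H<36)&m; rect(P,big(m),n)
E
python3 go.py 0.509 0.33 0.2 83.4 0.509 0.33 0.057 83.4
```

```text
scene c [0.5701 0.0922] size [0.0588 0.1409] ang 15.79 z 0.0498 n 934
scene c [0.5904 0.1222] size [0.0029 0.0863] ang 15.51 z 0.0482 n 42
top c [0.5691 0.0935] size [0.0565 0.1402] ang 15.67 z 0.0499 n 993
top c [0.5691 0.0935] size [0.0565 0.1402] ang 15.67 z 0.0499 n 990
at [0.7289 0.4223 0.2839] yaw 83.57 t 7.7 q [-0.51  1.09 -0.36  0.49  0.31  1.6  -0.79]
-0.388 -0.694 0.280 0.0005  rows>= 7
0.000 0.000 0.477 -0.0000  rows>= 4
```

send_rows(rows="-0.388 -0.694 0.28 0;-0.388 -0.694 0.28 0;-0.388 -0.694 0.28 0;-0.388 -0.694 0.28 0;-0.388 -0.694 0.28 0;-0.388 -0.694 0.28 0;-0.388 -0.694 0.28 0;-0.388 -0.694 0.28 0;-0.388 -0.694 0.28 0;-0.388 -0.694 0.28 0", jaw=0.2)

```text
clock: 8.52
tool_pos: [0.5107, 0.3303, 0.2018]
eef_rot: [0.746, 0.666, 0.001, 0.0]
contact_force: [0.7, 0.2, 0.4]
opening: 0.401
finger_force: 0.0
```

```bash
python3 go.py 0.509 0.33 0.057 83.4
```

```text
at [0.5107 0.3303 0.2018] yaw 83.5 t 8.5 q [-0.43  0.73 -0.39  1.65  0.35  0.83 -1.08]
-0.002 -0.006 0.483 0.0003  rows>= 4
```

send_rows(rows="-0.002 -0.006 0.12 0;-0.002 -0.006 0.24 0;-0.002 -0.006 0.36 0;-0.002 -0.006 0.44 0;-0.002 -0.006 0.483 0;-0.002 -0.006 0.483 0;-0.002 -0.006 0.483 0")

```text
clock: 9.1
tool_pos: [0.51, 0.3303, 0.0561]
eef_rot: [0.746, 0.665, 0.001, 0.0]
contact_force: [0.3, -0.5, -0.1]
opening: 0.404
finger_force: 0.0
```

send_rows(rows="0 0 0 0;0 0 0 0;0 0 0 0;0 0 0 0;0 0 0 0;0 0 0 0", jaw=1, force=12)

```text
clock: 9.6
tool_pos: [0.5096, 0.3301, 0.057]
eef_rot: [0.746, 0.665, 0.002, 0.0]
contact_force: [0.1, 0.3, 7.4]
opening: 0.208
finger_force: 12.0
```

send_rows(rows="0 0 -0.08 0;0 0 -0.2 0;0 0 -0.32 0;0 0 -0.44 0;0 0 -0.48 0;0 0 -0.48 0;0 0 -0.48 0")

```text
clock: 10.18
tool_pos: [0.5088, 0.3288, 0.1998]
eef_rot: [0.746, 0.665, 0.0, 0.0]
contact_force: [-0.2, -0.2, -0.3]
opening: 0.203
finger_force: 12.0
```

```bash
python3 go.py 0.5811 0.0525 0.2 105.75 0.5811 0.0525 0.055 105.75
```

```text
at [0.5088 0.3288 0.1998] yaw 83.43 t 10.2 q [-0.43  0.73 -0.39  1.66  0.35  0.82 -1.09]
-0.888 0.345 -0.001 -0.0620  rows>= 7
0.000 0.000 0.483 -0.0000  rows>= 4
```

send_rows(rows="-0.888 0.345 0 -0.062;-0.888 0.345 0 -0.062;-0.888 0.345 0 -0.062;-0.888 0.345 0 -0.062;-0.888 0.345 0 -0.062;-0.888 0.345 0 -0.062;-0.888 0.345 0 -0.062;-0.888 0.345 0 -0.062;-0.888 0.345 0 -0.062;-0.888 0.345 0 -0.062")

```text
clock: 11.02
tool_pos: [0.5799, 0.0531, 0.1978]
eef_rot: [0.603, 0.798, -0.001, -0.001]
contact_force: [0.0, 0.5, -0.6]
opening: 0.202
finger_force: 12.0
```

```bash
python3 - <<'E'
from h import *
a=[]
for n in ('top','scene'):
    p,d=snap(n); a.append(p); P=cloud(n,d);H,S,V=hsv(p);X,Y,Z=P[...,0],P[...,1],P[...,2]
    m=((H<8)|(H>172))&(S>120)&(X>.5)&(X<.66)&(Y>0)&(Y<.12)&(Z>.1)
    print(n,m.sum(),P[m].min(0).round(4) if m.any() else '',P[m].max(0).round(4) if m.any() else '')
c=np.vstack([cv2.resize(a[0][150:250,230:380],None,fx=4,fy=4)[:300],cv2.resize(a[1][130:230,280:430],None,fx=4,fy=4)[:300]])
cv2.imwrite('pics/r1.png',c[...,::-1])
E
python3 go.py 0.5811 0.0525 0.055 105.75
```

```text
top 0  
scene 52 [0.5717 0.0217 0.1687] [0.6117 0.0589 0.3637]
at [0.5801 0.0547 0.1986] yaw 105.95 t 11.1 q [ 0.14  0.73 -0.54  1.73  0.48  0.83 -0.35]
-0.008 0.001 0.479 0.0005  rows>= 4
```

View pics/r1.png

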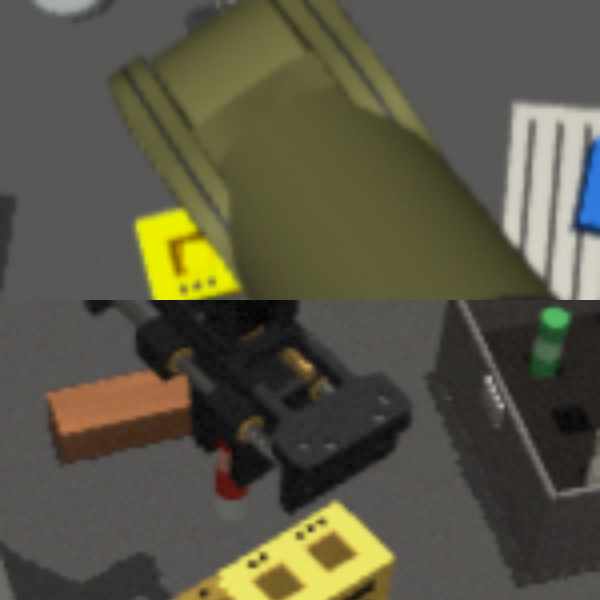

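Lower crop: the red vial hangs vertical in the fingers, near (230,490) of the crop, above the one-dot end. Insert.

send_rows(rows="-0.002 -0.002 0.1 0;-0.002 -0.002 0.2 0;-0.002 -0.002 0.28 0;-0.002 -0.002 0.33 0;-0.002 -0.002 0.33 0;-0.002 -0.002 0.36 0;-0.002 -0.002 0.36 0")

```text
clock: 11.7
tool_pos: [0.5802, 0.0529, 0.0909]
eef_rot: [0.603, 0.798, -0.0, -0.0]
contact_force: [0.3, 0.2, 0.0]
opening: 0.203
finger_force: 12.0
```

```bash
python3 go.py 0.5811 0.0525 0.055 105.75
```

```text
at [0.5802 0.0529 0.0909] yaw 105.86 t 11.7 q [ 0.08  0.87 -0.43  1.8   0.6   0.6  -0.45]
-0.002 0.002 0.120 0.0003  rows>= 1
```

Already 9 mm inside with no force; continue.

send_rows(rows="0 0.002 0.03 0;0 0.002 0.06 0;0 0.002 0.09 0;0 0.002 0.11 0;0 0.002 0.122 0;0 0.002 0.122 0")

```text
clock: 12.2
tool_pos: [0.5811, 0.0519, 0.0543]
eef_rot: [0.603, 0.797, -0.0, -0.0]
contact_force: [0.3, 1.0, 0.3]
opening: 0.204
finger_force: 12.0
```

send_rows(rows="0 0 0 0;0 0 0 0;0 0 0 0;0 0 0 0", jaw=0.2)

```text
clock: 12.53
tool_pos: [0.5813, 0.052, 0.0549]
eef_rot: [0.603, 0.797, 0.0, 0.0]
contact_force: [-0.5, 0.1, 0.0]
opening: 0.398
finger_force: 0.0
```

send_rows(rows="0 0 -0.1 0;0 0 -0.22 0;0 0 -0.35 0;0 0 -0.48 0;0 0 -0.48 0;0 0 -0.48 0")

```text
clock: 13.03
tool_pos: [0.5827, 0.0524, 0.2013]
eef_rot: [0.604, 0.797, 0.002, 0.002]
contact_force: [-0.0, -0.7, -0.6]
opening: 0.403
finger_force: 0.0
```

```bash
python3 go.py 0.5602 0.3238 0.2 83.4 0.5602 0.3238 0.057 83.4
```

```text
at [0.5827 0.0524 0.2013] yaw 105.74 t 13.0 q [ 0.14  0.72 -0.54  1.72  0.48  0.83 -0.35]
0.891 0.173 0.004 0.0620  rows>= 7
0.000 0.000 0.477 -0.0000  rows>= 4
```

send_rows(rows="0.891 0.173 0.004 0.062;0.891 0.173 0.004 0.062;0.891 0.173 0.004 0.062;0.891 0.173 0.004 0.062;0.891 0.173 0.004 0.062;0.891 0.173 0.004 0.062;0.891 0.173 0.004 0.062;0.891 0.173 0.004 0.062;0.891 0.173 0.004 0.062;0.891 0.173 0.004 0.062")

```text
clock: 13.87
tool_pos: [0.5585, 0.3212, 0.196]
eef_rot: [0.747, 0.665, -0.002, 0.001]
contact_force: [0.7, -0.7, -0.4]
opening: 0.399
finger_force: 0.0
```

```bash
python3 - <<'E'
from h import *
p,d=snap('scene'); P=cloud('scene',d);H,S,V=hsv(p);X,Y,Z=P[...,0],P[...,1],P[...,2]
m=((H<8)|(H>172))&(S>120)&(X>.55)&(X<.62)&(Y>0)&(Y<.1)&(Z>.04); print('red',m.sum(),P[m].min(0).round(4),P[m].max(0).round(4))
E
python3 go.py 0.5602 0.3238 0.057 83.4
```

```text
red 74 [0.5722 0.0418 0.0419] [0.5908 0.0582 0.0848]
at [0.5589 0.3206 0.1964] yaw 83.3 t 13.9 q [-0.39  0.78 -0.39  1.54  0.36  0.9  -1.02]
0.011 0.003 0.465 -0.0003  rows>= 4
```

send_rows(rows="0.004 0 0.12 0;0.004 0 0.24 0;0.004 0 0.36 0;0.004 0 0.44 0;0.004 0 0.475 0;0.004 0 0.475 0;0.004 0 0.475 0")

```text
clock: 14.5
tool_pos: [0.5595, 0.3237, 0.0556]
eef_rot: [0.747, 0.665, 0.0, 0.0]
contact_force: [0.5, -0.1, -0.1]
opening: 0.397
finger_force: 0.0
```

send_rows(rows="0 0 0 0;0 0 0 0;0 0 0 0;0 0 0 0;0 0 0 0;0 0 0 0", jaw=1, force=12)

```text
clock: 15.0
tool_pos: [0.56, 0.3253, 0.0568]
eef_rot: [0.746, 0.665, 0.002, 0.0]
contact_force: [0.7, -0.5, 8.4]
opening: 0.203
finger_force: 12.0
```

send_rows(rows="0 0 -0.08 0;0 0 -0.2 0;0 0 -0.32 0;0 0 -0.44 0;0 0 -0.48 0;0 0 -0.48 0;0 0 -0.48 0")

```text
clock: 15.58
tool_pos: [0.5585, 0.3242, 0.1989]
eef_rot: [0.746, 0.665, -0.0, 0.0]
contact_force: [0.1, -0.4, -1.6]
opening: 0.205
finger_force: 12.0
```

```bash
python3 go.py 0.5697 0.0929 0.2 105.75 0.5697 0.0929 0.055 105.75
```

```text
at [0.5585 0.3242 0.1989] yaw 83.44 t 15.6 q [-0.39  0.78 -0.4   1.53  0.36  0.9  -1.02]
-0.762 0.125 -0.004 -0.0620  rows>= 6
0.000 0.000 0.483 -0.0000  rows>= 4
```

send_rows(rows="-0.762 0.125 -0.004 -0.062;-0.762 0.125 -0.004 -0.062;-0.762 0.125 -0.004 -0.062;-0.762 0.125 -0.004 -0.062;-0.762 0.125 -0.004 -0.062;-0.762 0.125 -0.004 -0.062;-0.762 0.125 -0.004 -0.062;-0.762 0.125 -0.004 -0.062;-0.762 0.125 -0.004 -0.062")

```text
clock: 16.33
tool_pos: [0.5688, 0.0944, 0.1988]
eef_rot: [0.603, 0.798, -0.0, -0.001]
contact_force: [0.1, 1.0, 0.8]
opening: 0.205
finger_force: 12.0
```

send_rows(rows="0 0 0.1 0;0 0 0.2 0;0 0 0.28 0;0 0 0.32 0;0 0 0.32 0;0 0 0.32 0")

```text
clock: 16.83
tool_pos: [0.5695, 0.0948, 0.1041]
eef_rot: [0.603, 0.798, 0.0, -0.001]
contact_force: [-1.0, 0.3, 0.6]
opening: 0.205
finger_force: 12.0
```

```bash
python3 go.py 0.5697 0.0929 0.055 105.75; sleep 0.1; python3 - <<'E'
from h import *
snap('top')
E
python3 go.py 0.5697 0.0929 0.055 105.75
```

```text
at [0.5695 0.0948 0.1041] yaw 105.89 t 16.8 q [ 0.01  0.85 -0.44  1.81  0.59  0.62 -0.51]
-0.006 -0.001 0.164 0.0004  rows>= 2
at [0.5703 0.0947 0.1051] yaw 105.85 t 16.9 q [ 0.01  0.85 -0.44  1.81  0.59  0.62 -0.51]
-0.005 -0.004 0.167 0.0003  rows>= 2
```

send_rows(rows="-0.005 -0.002 0 0;-0.005 -0.002 0.04 0;-0.005 -0.002 0.07 0;-0.005 -0.002 0.1 0;-0.005 -0.002 0.13 0;-0.005 -0.002 0.15 0;-0.005 -0.002 0.167 0;-0.005 -0.002 0.167 0")

```text
clock: 17.55
tool_pos: [0.5698, 0.0919, 0.0536]
eef_rot: [0.603, 0.797, 0.0, 0.0]
contact_force: [0.3, 0.3, 0.6]
opening: 0.202
finger_force: 12.0
```

send_rows(rows="0 0 0 0;0 0 0 0;0 0 0 0;0 0 0 0", jaw=0.2)

```text
clock: 17.88
tool_pos: [0.5697, 0.0915, 0.0543]
eef_rot: [0.603, 0.797, 0.0, 0.0]
contact_force: [0.7, 0.5, -0.1]
opening: 0.403
finger_force: 0.0
```

send_rows(rows="0 0 -0.1 0;0 0 -0.22 0;0 0 -0.35 0;0 0 -0.48 0;0 0 -0.48 0;0 0 -0.48 0;0 0 -0.48 0")

```text
clock: 18.47
tool_pos: [0.5693, 0.0911, 0.1979]
eef_rot: [0.604, 0.797, -0.0, 0.0]
contact_force: [-0.9, 0.3, -0.6]
opening: 0.398
finger_force: 0.0
```

```bash
python3 go.py 0.4578 0.3358 0.2 83.4 0.4578 0.3358 0.057 83.4
```

```text
at [0.5693 0.0911 0.1979] yaw 105.74 t 18.5 q [ 0.07  0.72 -0.54  1.75  0.48  0.81 -0.42]
0.886 -0.136 -0.007 0.0621  rows>= 7
0.000 0.000 0.477 -0.0000  rows>= 4
```

send_rows(rows="0.884 -0.136 0 0.0621;0.884 -0.136 0 0.0621;0.884 -0.136 0 0.0621;0.884 -0.136 0 0.0621;0.884 -0.136 0 0.0621;0.884 -0.136 0 0.0621;0.884 -0.136 0 0.0621;0.884 -0.136 0 0.0621;0.884 -0.136 0 0.0621;0.884 -0.136 0 0.0621")

```text
clock: 19.3
tool_pos: [0.4585, 0.3336, 0.1967]
eef_rot: [0.747, 0.665, -0.002, 0.001]
contact_force: [1.0, -0.8, -0.4]
opening: 0.4
finger_force: 0.0
```

```bash
python3 - <<'E'
from h import *
p,d=snap('scene'); P=cloud('scene',d);H,S,V=hsv(p);X,Y,Z=P[...,0],P[...,1],P[...,2]
for a,b in ((.581,.0525),(.57,.093)):
  m=(abs(X-a)<.012)&(abs(Y-b)<.012)&(Z>.06); print(m.sum(),np.percentile(Z[m],[50,80,90,97]).round(4))
E
python3 go.py 0.4578 0.3358 0.057 83.4
```

```text
80 [0.0806 0.083  0.084  0.0856]
74 [0.0803 0.0837 0.0844 0.0853]
at [0.459  0.3332 0.197 ] yaw 83.25 t 19.4 q [-0.48  0.69 -0.39  1.78  0.36  0.75 -1.17]
0.008 -0.005 0.467 -0.0004  rows>= 4
```

send_rows(rows="0.004 -0.003 0.12 0;0.004 -0.003 0.24 0;0.004 -0.003 0.36 0;0.004 -0.003 0.44 0;0.004 -0.003 0.472 0;0.004 -0.003 0.472 0;0.004 -0.003 0.472 0")

```text
clock: 19.93
tool_pos: [0.4585, 0.3363, 0.0569]
eef_rot: [0.747, 0.665, 0.0, 0.0]
contact_force: [-0.2, -0.2, 0.6]
opening: 0.4
finger_force: 0.0
```

send_rows(rows="0 0 0 0;0 0 0 0;0 0 0 0;0 0 0 0;0 0 0 0;0 0 0 0", jaw=1, force=12)

```text
clock: 20.43
tool_pos: [0.4584, 0.3378, 0.058]
eef_rot: [0.747, 0.665, 0.001, 0.0]
contact_force: [0.0, 0.3, 6.6]
opening: 0.208
finger_force: 12.0
```

send_rows(rows="0 0 -0.08 0;0 0 -0.2 0;0 0 -0.32 0;0 0 -0.44 0;0 0 -0.48 0;0 0 -0.48 0;0 0 -0.48 0")

```text
clock: 21.02
tool_pos: [0.4578, 0.3368, 0.201]
eef_rot: [0.747, 0.665, 0.001, 0.0]
contact_force: [-0.1, -0.1, -0.9]
opening: 0.206
finger_force: 12.0
```

```bash
python3 go.py 0.5583 0.1333 0.2 105.75 0.5583 0.1333 0.055 105.75
```

```text
at [0.4578 0.3368 0.201 ] yaw 83.39 t 21.0 q [-0.48  0.68 -0.4   1.77  0.36  0.76 -1.18]
-0.635 0.411 0.003 -0.0621  rows>= 6
0.000 0.000 0.483 -0.0000  rows>= 4
```

send_rows(rows="-0.635 0.411 0.003 -0.0621;-0.635 0.411 0.003 -0.0621;-0.635 0.411 0.003 -0.0621;-0.635 0.411 0.003 -0.0621;-0.635 0.411 0.003 -0.0621;-0.635 0.411 0.003 -0.0621;-0.635 0.411 0.003 -0.0621;-0.635 0.411 0.003 -0.0621;-0.635 0.411 0.003 -0.0621")

```text
clock: 21.77
tool_pos: [0.5568, 0.1349, 0.1985]
eef_rot: [0.603, 0.798, -0.001, -0.001]
contact_force: [-0.5, -0.3, 0.1]
opening: 0.206
finger_force: 12.0
```

send_rows(rows="0 0 0.1 0;0 0 0.2 0;0 0 0.28 0;0 0 0.32 0;0 0 0.32 0;0 0 0.32 0;0 0 0.32 0")

```text
clock: 22.35
tool_pos: [0.5589, 0.135, 0.1049]
eef_rot: [0.603, 0.798, 0.001, 0.0]
contact_force: [-0.1, 0.2, 0.1]
opening: 0.206
finger_force: 12.0
```

```bash
python3 go.py 0.5583 0.1333 0.055 105.75
```

```text
at [0.5589 0.135  0.1049] yaw 105.83 t 22.4 q [-0.06  0.84 -0.45  1.82  0.59  0.61 -0.6 ]
-0.005 -0.003 0.166 0.0002  rows>= 2
```

send_rows(rows="-0.005 -0.002 0 0;-0.005 -0.002 0.04 0;-0.005 -0.002 0.07 0;-0.005 -0.002 0.1 0;-0.005 -0.002 0.13 0;-0.005 -0.002 0.15 0;-0.005 -0.002 0.167 0;-0.005 -0.002 0.167 0")

```text
clock: 23.02
tool_pos: [0.558, 0.1323, 0.0533]
eef_rot: [0.603, 0.797, -0.0, 0.0]
contact_force: [0.7, 0.4, 0.9]
opening: 0.204
finger_force: 12.0
```

send_rows(rows="0 0 0 0;0 0 0 0;0 0 0 0;0 0 0 0", jaw=0.2)

```text
clock: 23.35
tool_pos: [0.558, 0.1319, 0.0534]
eef_rot: [0.604, 0.797, -0.0, -0.0]
contact_force: [0.2, -0.1, 0.1]
opening: 0.397
finger_force: 0.0
```

send_rows(rows="0 0 -0.1 0;0 0 -0.22 0;0 0 -0.35 0;0 0 -0.35 0;0 0 -0.35 0")

```text
clock: 23.77
tool_pos: [0.5595, 0.1325, 0.1608]
eef_rot: [0.604, 0.797, 0.002, 0.001]
contact_force: [-0.5, -0.1, -0.1]
opening: 0.399
finger_force: 0.0
```

```bash
python3 - <<'E'
from h import *
p,d=snap('scene'); P=cloud('scene',d);H,S,V=hsv(p);X,Y,Z=P[...,0],P[...,1],P[...,2]
for a,b in ((.581,.0525),(.57,.093),(.558,.133)):
  m=(abs(X-a)<.012)&(abs(Y-b)<.012)&(Z>.06); print(m.sum(),np.percentile(Z[m],[50,80,90,97]).round(4))
E
python3 go.py 0.5 0.05 0.25 105.75
```

```text
80 [0.0803 0.0836 0.0846 0.0859]
1405 [0.4714 0.5419 0.5554 0.5597]
284 [0.5264 0.5461 0.5498 0.5536]
at [0.5583 0.1318 0.1591] yaw 105.74 t 23.8 q [-0.02  0.77 -0.51  1.79  0.53  0.72 -0.54]
-0.210 -0.261 -0.303 -0.0000  rows>= 4
```

send_rows(rows="0 0 0 0;0 0 0 0;0 0 0.1 0;0 0 0.2 0;0 0 0.245 0;0 0 0.255 0;0 0 0.26 0;0 0 0.26 0", jaw=1)

```text
clock: 24.48
tool_pos: [0.561, 0.1343, 0.0837]
eef_rot: [0.603, 0.798, 0.003, 0.002]
contact_force: [-1.2, -0.5, 27.5]
opening: 0.007
finger_force: 14.1
```

send_rows(rows="0 0 -0.1 0;-0.14 0 -0.1 0;-0.14 0 -0.1 0;-0.14 0 -0.02 0;-0.14 0 0 0;-0.14 0 0 0")

```text
clock: 24.98
tool_pos: [0.5729, 0.0928, 0.0835]
eef_rot: [0.604, 0.797, 0.003, 0.003]
contact_force: [-1.1, -2.4, 28.6]
opening: 0.008
finger_force: 13.9
```

send_rows(rows="0 0 -0.1 0;-0.14 0 -0.1 0;-0.14 0 -0.1 0;-0.14 0 -0.02 0;-0.14 0 0 0;-0.14 0 0 0")

```text
clock: 25.48
tool_pos: [0.5843, 0.0523, 0.0834]
eef_rot: [0.604, 0.797, 0.002, 0.003]
contact_force: [-0.8, -2.5, 28.2]
opening: 0.006
finger_force: 14.1
```

send_rows(rows="0 0 -0.12 0;0 0 -0.25 0;0 0 -0.4 0;0 0 -0.5 0;0 0 -0.5 0;-0.3 0 -0.55 0;-0.6 0 -0.55 0;-0.6 0 -0.55 0;-0.6 0 -0.55 0;-0.6 0 -0.55 0", jaw=-1)

```text
clock: 26.32
tool_pos: [0.6296, -0.1308, 0.2429]
eef_rot: [0.607, 0.795, -0.003, 0.0]
contact_force: [-0.2, -1.1, -0.7]
opening: 0.738
finger_force: 0.0
```

```bash
python3 - <<'E'
from h import *
for n in ('scene','top'):
    p,d=snap(n,n+'2.png'); cups(p,cloud(n,d))
    P=cloud(n,d);Z=P[...,2]
    for a,b in ((.581,.0525),(.57,.093),(.558,.133)):
      m=(abs(P[...,0]-a)<.012)&(abs(P[...,1]-b)<.012)&(Z>.06)&(Z<.12); print(n,m.sum(),np.percentile(Z[m],[50,80,97]).round(4) if m.any() else '')
E
python3 go.py 0.5 -0.05 0.25 105.75
```

```text
blue c [ 0.6044 -0.1372] size [0.0527 0.0547] ang 79.73 z 0.0721 n 489
orange c [ 0.5173 -0.1499] size [0.0504 0.0051] ang 63.72 z 0.0649 n 71
scene 75 [0.08   0.0833 0.0845]
scene 76 [0.0806 0.0831 0.0858]
scene 72 [0.0808 0.0829 0.0856]
blue c [ 0.5921 -0.1261] size [0.0788 0.0426] ang 6.77 z 0.0725 n 343
orange c [ 0.4921 -0.1379] size [0.0528 0.0544] ang 64.01 z 0.072 n 479
top 52 [0.0815 0.0842 0.0871]
top 51 [0.0828 0.0845 0.0866]
top 54 [0.0826 0.0845 0.0864]
at [ 0.6291 -0.1268  0.2429] yaw 105.35 t 26.4 q [ 0.44  0.76 -0.6   1.49  0.47  1.04 -0.01]
0.361 -0.347 -0.024 -0.0011  rows>= 4
```

View pics/scene2.png

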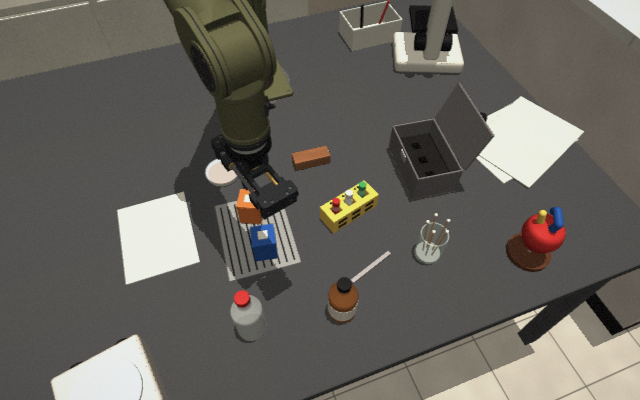

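All three vials stand home with tops at about 0.0835, the lid is open, and both cups are in place: orange (249,206) and blue (263,243). Now blue: a soft off-centre grip, to see whether the cup swings between the pads.

```bash
python3 go.py 0.6062 -0.1187 0.2 80.3 0.6062 -0.1187 0.011 80.3
```

```text
at [ 0.6291 -0.1268  0.2429] yaw 105.35 t 26.4 q [ 0.44  0.76 -0.6   1.49  0.47  1.04 -0.01]
0.046 -0.067 0.143 0.0696  rows>= 4
0.000 0.000 0.630 -0.0000  rows>= 5
```

send_rows(rows="0.046 -0.067 0.143 0.0696;0.046 -0.067 0.143 0.0696;0.046 -0.067 0.143 0.0696;0.046 -0.067 0.143 0.0696;0.046 -0.067 0.143 0.0696;0.046 -0.067 0.143 0.0696;0.046 -0.067 0.143 0.0696")

```text
clock: 27.0
tool_pos: [0.6063, -0.1127, 0.2022]
eef_rot: [0.761, 0.649, -0.0, -0.001]
contact_force: [-0.5, -0.9, 0.2]
opening: 0.996
finger_force: 0.0
```

```bash
python3 - <<'E'
from h import *
p,d=snap('scene'); cups(p,cloud('scene',d))
E
python3 go.py 0.6062 -0.1187 0.011 80.3
```

```text
blue c [ 0.6033 -0.137 ] size [0.0527 0.0561] ang 79.28 z 0.0723 n 493
orange c [ 0.581  -0.1614] size [0.2139 0.0207] ang 0.29 z 0.072 n 88
at [ 0.6065 -0.1131  0.2024] yaw 80.86 t 27.1 q [ 0.37  0.75 -0.47  1.62  0.41  0.87 -0.42]
-0.018 0.002 0.638 0.0016  rows>= 5
```

send_rows(rows="-0.018 0.002 0.1 0.0016;-0.018 0.002 0.22 0.0016;-0.018 0.002 0.34 0.0016;-0.018 0.002 0.46 0.0016;-0.018 0.002 0.56 0.0016;-0.018 0.002 0.62 0.0016;-0.018 0.002 0.637 0.0016;-0.018 0.002 0.637 0.0016")

```text
clock: 27.72
tool_pos: [0.6055, -0.1192, 0.0103]
eef_rot: [0.765, 0.644, -0.001, -0.001]
contact_force: [0.5, -0.5, 0.5]
opening: 0.999
finger_force: 0.0
```

send_rows(rows="0 0 0 0;0 0 0 0;0 0 0 0;0 0 0 0;0 0 0 0;0 0 0 0;0 0 0 0;0 0 0 0", jaw=1, force=3)

```text
clock: 28.38
tool_pos: [0.6068, -0.1198, 0.0123]
eef_rot: [0.765, 0.644, 0.0, 0.0]
contact_force: [-1.5, -0.6, 5.0]
opening: 0.613
finger_force: 3.0
```

send_rows(rows="0 0 -0.05 0;0 0 -0.12 0;0 0 -0.2 0;0 0 -0.3 0;0 0 -0.4 0;0 0 -0.5 0;0 0 -0.5 0;0 0 -0.5 0")

```text
clock: 29.05
tool_pos: [0.6073, -0.1198, 0.163]
eef_rot: [0.765, 0.644, 0.001, 0.001]
contact_force: [-0.2, 0.4, -1.0]
opening: 0.611
finger_force: 3.0
```

```bash
python3 - <<'E'
from h import *
p,d=snap('scene'); q=p[130:280,200:350]
cv2.imwrite('pics/b1.png',cv2.resize(q,None,fx=3,fy=3)[...,::-1])
E
```

```text
(no output)
```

View pics/b1.png

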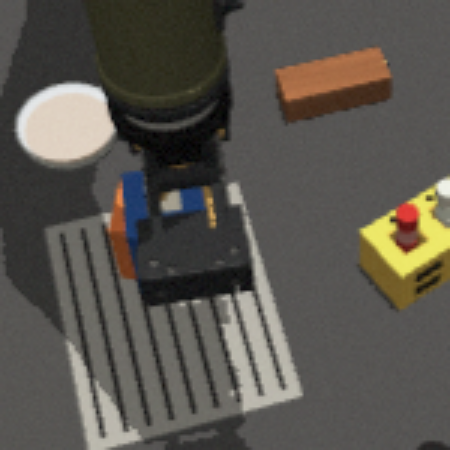

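The cup rose upright without swinging, so the pads hold it rigidly. I'll turn it by levering its mouth edge on the case's front rim instead, with a regrasp halfway. First put it back and regrip high on its -y side.

send_rows(rows="0 0 0.1 0;0 0 0.2 0;0 0 0.3 0;0 0 0.4 0;0 0 0.46 0;0 0 0.49 0;0 0 0.5 0;0 0 0.5 0")

```text
clock: 29.77
tool_pos: [0.6056, -0.1195, 0.0106]
eef_rot: [0.765, 0.644, -0.001, -0.001]
contact_force: [0.4, -0.7, 0.2]
opening: 0.613
finger_force: 3.0
```

send_rows(rows="0 0 0 0;0 0 0 0;0 0 0 0;0 0 0 0;0 0 -0.03 0;0 0 -0.08 0;-0.05 0 -0.08 0;-0.107 0 -0.08 0;-0.107 0 -0.08 0;-0.107 0 -0.08 0", jaw=-1)

```text
clock: 30.6
tool_pos: [0.6009, -0.1525, 0.0363]
eef_rot: [0.766, 0.643, 0.0, 0.0]
contact_force: [0.2, 0.6, 0.7]
opening: 1.003
finger_force: 0.0
```

```bash
python3 - <<'E'
from h import *
p,d=snap('scene'); cups(p,cloud('scene',d)); P=cloud('scene',d);H,S,V=hsv(p); m=(H>100)&(H<125)&(S>120)&(P[...,1]<0)&(P[...,1]>-.3); print(m.sum(),P[m].min(0).round(3),P[m].max(0).round(3))
E
python3 go.py 0.6008 -0.1502 0.035 80.3
```

```text
blue c [ 0.6384 -0.125 ] size [0.0178 0.1174] ang 80.22 z 0.0724 n 170
orange c [ 0.6116 -0.1881] size [0. 0.] ang 0.0 z 0.1988 n 1
305 [ 0.564 -0.185 -0.001] [ 0.696 -0.108  0.197]
at [ 0.6012 -0.1508  0.0362] yaw 80.1 t 30.6 q [ 0.37  0.98 -0.35  1.7   0.56  0.56 -0.5 ]
0.002 -0.002 0.004 -0.0005  rows>= 1
```

send_rows(rows="0 0 0.004 0;0 0 0.004 0;0 0 0.004 0;0 0 0.004 0;0 0 0.004 0;0 0 0.004 0;0 0 0.004 0;0 0 0.004 0", jaw=1, force=4)

```text
clock: 31.32
tool_pos: [0.6009, -0.1512, 0.0344]
eef_rot: [0.765, 0.644, -0.0, -0.0]
contact_force: [0.3, -0.5, -0.3]
opening: 0.614
finger_force: 4.0
```

send_rows(rows="0 0 -0.06 0;0 0 -0.16 0;0 0 -0.26 0;0 0 -0.36 0;0 0 -0.46 0;0 0 -0.55 0;0 0 -0.55 0;0 0 -0.55 0")

```text
clock: 31.98
tool_pos: [0.6017, -0.1515, 0.2009]
eef_rot: [0.765, 0.644, 0.001, 0.001]
contact_force: [-0.1, 0.8, -0.3]
opening: 0.613
finger_force: 4.0
```

```bash
python3 go.py 0.5 0.03 0.2 83.4 0.4394 0.2505 0.16 83.4
```

```text
at [ 0.6017 -0.1515  0.2009] yaw 80.11 t 32.0 q [ 0.44  0.76 -0.48  1.61  0.43  0.87 -0.38]
0.538 -0.438 0.003 -0.0091  rows>= 5
0.707 -0.285 0.133 -0.0000  rows>= 6
```

send_rows(rows="0.538 -0.438 0.003 -0.0091;0.538 -0.438 0.003 -0.0091;0.538 -0.438 0.003 -0.0091;0.538 -0.438 0.003 -0.0091;0.538 -0.438 0.003 -0.0091;0.538 -0.438 0.003 -0.0091;0.538 -0.438 0.003 -0.0091")

```text
clock: 32.57
tool_pos: [0.497, 0.0326, 0.1975]
eef_rot: [0.745, 0.668, -0.001, -0.001]
contact_force: [0.3, -1.0, -0.1]
opening: 0.613
finger_force: 4.0
```

send_rows(rows="0.707 -0.285 0.133 0;0.707 -0.285 0.133 0;0.707 -0.285 0.133 0;0.707 -0.285 0.133 0;0.707 -0.285 0.133 0;0.707 -0.285 0.133 0;0.707 -0.285 0.133 0;0.707 -0.285 0.133 0;0.707 -0.285 0.133 0;0.707 -0.285 0.133 0")

```text
clock: 33.4
tool_pos: [0.4396, 0.248, 0.1581]
eef_rot: [0.748, 0.664, -0.001, 0.001]
contact_force: [0.5, -0.3, -0.4]
opening: 0.611
finger_force: 4.0
```

```bash
python3 go.py 0.4394 0.2505 0.125 83.4
cat > bl.py <<'E'
from h import *
import sys
# blue/orange cup points near the tool: crop of the scene picture
nm=sys.argv[1]; x0,y0=int(sys.argv[2]),int(sys.argv[3])
p,d=snap('scene'); cv2.imwrite('pics/'+nm,cv2.resize(p[y0:y0+140,x0:x0+180],None,fx=3,fy=3)[...,::-1])
E
python3 bl.py b2.png 330 60
```

```text
at [0.4396 0.248  0.1581] yaw 83.17 t 33.4 q [-0.38  0.68 -0.37  2.    0.45  0.55 -1.18]
0.008 -0.002 0.110 -0.0006  rows>= 1
```

View pics/b2.png

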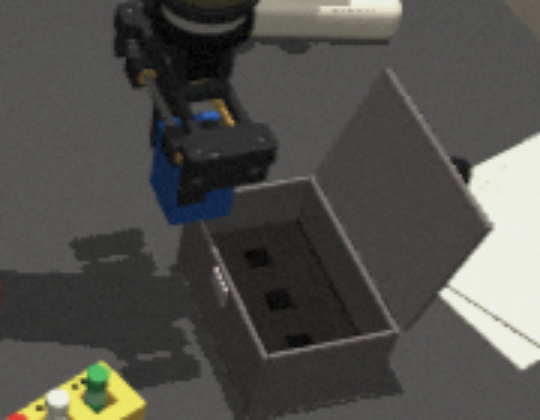

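Crop: the blue cup is held level, its far edge over the near end of the case's front rim near (210,215). Lever it.

send_rows(rows="0 0 0.06 0;0 0 0.1 0;0 0 0.123 0;-0.012 0 0.132 0;-0.025 0 0.141 0;-0.036 0 0.151 0;-0.048 0 0.162 0;-0.066 0 0.187 0;-0.08 0 0.213 0;-0.08 0 0.213 0")

```text
clock: 34.28
tool_pos: [0.4352, 0.2249, 0.0939]
eef_rot: [0.747, 0.665, -0.001, 0.0]
contact_force: [-0.9, -0.4, -1.0]
opening: 0.613
finger_force: 4.0
```

```bash
python3 bl.py b3.png 330 60
```

```text
(no output)
```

View pics/b3.png

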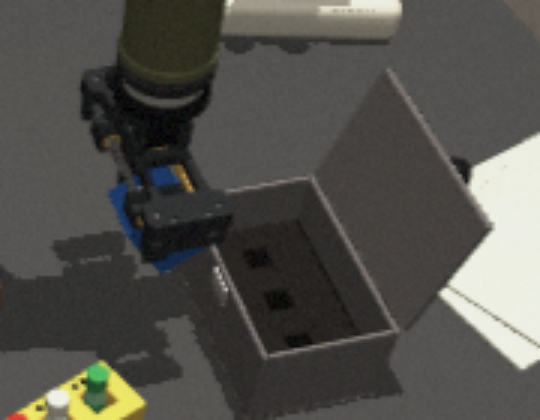

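The cup now tilts, with its lower edge slanting from (110,195) to (165,270). Continue to about 88°.

send_rows(rows="-0.01 0 0.029 0;-0.015 0 0.058 0;-0.016 0 0.087 0;-0.012 0 0.119 0;-0.006 0 0.144 0;-0.006 0 0.144 0")

```text
clock: 34.83
tool_pos: [0.4353, 0.2258, 0.0503]
eef_rot: [0.746, 0.666, -0.0, -0.0]
contact_force: [0.1, 0.1, -1.3]
opening: 0.611
finger_force: 4.0
```

```bash
cat > nrm.py <<'E'
from h import *
import sys
# visible faces of a cup: plane normals from depth (scene+top)
col=sys.argv[1]
for n in ('scene','top'):
    p,d=snap(n); P=cloud(n,d); H,S,V=hsv(p)
    m=((H>100)&(H<125)&(S>110)) if col=='blue' else ((H>5)&(H<20)&(S>180)&(V>90))
    m&=(P[...,0]<.72)&(P[...,0]>.3)&(P[...,1]>-.5)&(P[...,1]<.4)&(P[...,2]<.25)
    if col=='orange': m&=~((P[...,0]<.41)&(P[...,1]>-.02)&(P[...,1]<.13))
    if m.sum()<30: print(n,'few',m.sum()); continue
    m=big(m); Q=P[m]; print(n,len(Q),'box',Q.min(0).round(3),Q.max(0).round(3))
    g=np.random.default_rng(0); rest=Q
    for k in range(3):
        if len(rest)<25: break
        best=None
        for _ in range(300):
            a,b,c=rest[g.choice(len(rest),3,False)]; N=np.cross(b-a,c-a); l=np.linalg.norm(N)
            if l<1e-5: continue
            N/=l; i=abs((rest-a)@N)<.0025
            if best is None or i.sum()>best.sum(): best=i
        q=rest[best]; w,E=np.linalg.eigh(np.cov(q.T)); N=E[:,0]*np.sign(E[2,0]+1e-9)
        print('  face',len(q),'n',N.round(2),'c',q.mean(0).round(3)); rest=rest[~best]
E
python3 nrm.py blue
```

```text
scene 109 box [ 0.35   0.181 -0.003] [0.51  0.233 0.126]
  face 79 n [-0.1  -0.96  0.27] c [0.433 0.202 0.074]
  face 20 n [ 1.   -0.02  0.03] c [0.459 0.206 0.067]
top 85 box [ 0.404  0.196 -0.002] [0.459 0.211 0.125]
  face 77 n [-0.12 -0.96  0.24] c [0.431 0.201 0.073]
```

About 75° reached: the bottom face normal points -y and slightly up. Back off, set it down on its side and let go.

send_rows(rows="-0.07 0 0 0;-0.15 0 0 0;-0.15 0 0.05 0;-0.15 0 0.1 0;-0.15 0 0.14 0;-0.15 0 0.15 0;-0.15 0 0.15 0;-0.15 0 0.15 0")

```text
clock: 35.6
tool_pos: [0.4304, 0.1806, 0.0066]
eef_rot: [0.746, 0.666, 0.0, -0.0]
contact_force: [0.4, -0.7, 0.0]
opening: 0.609
finger_force: 4.0
```

send_rows(rows="0 0 0 0;0 0 0 0;0 0 0 0;0 0 0 0;0 0 0 0;0 0 0 0;0 0 -0.1 0;0 0 -0.3 0;0 0 -0.4 0;0 0 -0.4 0", jaw=-1)

```text
clock: 36.43
tool_pos: [0.4321, 0.1818, 0.1315]
eef_rot: [0.747, 0.665, 0.004, 0.0]
contact_force: [-0.3, 0.1, -0.5]
opening: 1.002
finger_force: 0.0
```

```bash
python3 nrm.py blue; python3 go.py 0.43 0.19 0.12 83.4
```

```text
scene 719 box [ 0.386  0.149 -0.004] [0.49  0.222 0.138]
  face 323 n [-0.    0.03  1.  ] c [0.435 0.184 0.054]
  face 267 n [-0.99  0.11  0.  ] c [0.458 0.183 0.027]
  face 56 n [-0.11 -0.99  0.  ] c [0.428 0.152 0.028]
top 204 box [ 0.409  0.15  -0.005] [0.456 0.177 0.211]
  face 116 n [-0.03 -0.03  1.  ] c [0.435 0.163 0.054]
  face 34 n [-0.11 -0.99  0.01] c [0.434 0.152 0.054]
  face 23 n [-0.03 -0.03  1.  ] c [0.43  0.165 0.057]
at [0.4317 0.1807 0.1283] yaw 83.32 t 36.5 q [-0.2   0.72 -0.48  2.12  0.74  0.46 -1.37]
0.030 -0.009 0.028 -0.0002  rows>= 1
```

Blue lies on its side with its bottom at y≈0.152 and its mouth towards the case, as wanted. Regrip 36 mm from the bottom.

```bash
python3 go.py 0.4321 0.1877 0.008 83.4
```

```text
at [0.4317 0.1807 0.1283] yaw 83.32 t 36.5 q [-0.2   0.72 -0.48  2.12  0.74  0.46 -1.37]
0.023 -0.001 0.401 -0.0002  rows>= 3
```

send_rows(rows="0.023 0 0.1 0;0.023 0 0.2 0;0.023 0 0.3 0;0.023 0 0.37 0;0.023 0 0.4 0;0.023 0 0.4 0;0.023 0 0.4 0")

```text
clock: 37.12
tool_pos: [0.43, 0.1867, 0.0052]
eef_rot: [0.746, 0.666, -0.002, 0.0]
contact_force: [0.0, -0.5, 0.8]
opening: 1.0
finger_force: 0.0
```

send_rows(rows="0 0 0 0;0 0 0 0;0 0 0 0;0 0 0 0;0 0 0 0;0 0 0 0;0 0 0 0;0 0 0 0", jaw=1, force=4)

```text
clock: 37.78
tool_pos: [0.4315, 0.1872, 0.0069]
eef_rot: [0.747, 0.665, 0.0, 0.0]
contact_force: [-0.1, -0.8, 5.5]
opening: 0.61
finger_force: 4.0
```

send_rows(rows="0 0 -0.1 0;0 0 -0.2 0;0 0 -0.3 0;0 0 -0.4 0;0 0.01 -0.42 0;0.08 0.033 -0.42 0;0.15 0.033 -0.42 0;0.207 0.033 -0.42 0;0.207 0.033 -0.42 0;0.207 0.033 -0.42 0")

```text
clock: 38.62
tool_pos: [0.4477, 0.2479, 0.1317]
eef_rot: [0.746, 0.666, -0.001, 0.0]
contact_force: [0.0, -1.1, -1.0]
opening: 0.614
finger_force: 4.0
```

```bash
python3 nrm.py blue; python3 go.py 0.4493 0.2483 0.131 83.4
```

```text
scene 331 box [ 0.319  0.204 -0.004] [0.526 0.302 0.215]
  face 139 n [-0.11 -0.99  0.01] c [0.452 0.213 0.161]
  face 111 n [-0.99  0.12  0.02] c [0.472 0.224 0.15 ]
  face 71 n [-0.   -0.05  1.  ] c [0.44  0.224 0.178]
top 111 box [ 0.447  0.209 -0.003] [0.472 0.258 0.21 ]
  face 55 n [-0.08 -1.    0.04] c [0.46  0.211 0.162]
  face 35 n [0.08 0.42 0.91] c [0.459 0.219 0.178]
at [0.4477 0.246  0.1317] yaw 83.37 t 38.7 q [-0.26  0.76 -0.55  1.99  0.71  0.59 -1.42]
0.008 0.004 0.002 -0.0001  rows>= 1
```

send_rows(rows="0 0 0.08 0;0 0 0.112 0;-0.009 0 0.126 0;-0.017 0 0.139 0;-0.022 0 0.154 0;-0.026 0 0.169 0;-0.031 0 0.202 0;-0.025 0 0.232 0;-0.018 0 0.253 0;-0.007 0 0.272 0")

```text
clock: 39.55
tool_pos: [0.4481, 0.2453, 0.0503]
eef_rot: [0.747, 0.665, -0.0, 0.0]
contact_force: [-1.2, -1.5, 0.8]
opening: 0.615
finger_force: 4.0
```

send_rows(rows="0 0 0 0;0 0 0 0")

```text
clock: 39.72
tool_pos: [0.4477, 0.2462, 0.0506]
eef_rot: [0.746, 0.666, -0.0, -0.0]
contact_force: [0.4, 0.7, -0.8]
opening: 0.611
finger_force: 4.0
```

```bash
python3 nrm.py blue
```

```text
scene 393 box [ 0.368  0.196 -0.002] [0.522 0.253 0.137]
  face 250 n [-0.09 -0.89  0.45] c [0.444 0.211 0.08 ]
  face 107 n [-0.99  0.13  0.03] c [0.471 0.22  0.061]
  face 18 n [-0.31 -0.88  0.35] c [0.449 0.211 0.087]
top 246 box [ 0.417  0.197 -0.006] [0.472 0.237 0.128]
  face 218 n [-0.09 -0.89  0.44] c [0.448 0.209 0.076]
  face 15 n [-0.11 -0.77  0.62] c [0.45  0.209 0.077]
```

Phi≈63°, past the balance for standing mouth-up. Carry it to the pad.

send_rows(rows="-0.02 0 -0.08 0;-0.02 0 -0.2 0;-0.02 0 -0.3 0;-0.02 0 -0.42 0;-0.02 0 -0.5 0;-0.02 0 -0.5 0;-0.02 0 -0.5 0")

```text
clock: 40.4
tool_pos: [0.4479, 0.24, 0.2021]
eef_rot: [0.747, 0.665, 0.002, 0.0]
contact_force: [0.0, -0.5, -1.4]
opening: 0.616
finger_force: 4.0
```

```bash
python3 go.py 0.47 0.0 0.21 90  0.5 -0.25 0.15 90 0.53 -0.357 0.05 90
```

```text
at [0.4479 0.24   0.2021] yaw 83.37 t 40.4 q [-0.17  0.66 -0.67  1.94  0.6   0.74 -1.31]
-0.786 0.165 -0.026 -0.0184  rows>= 6
-0.833 0.100 0.200 -0.0000  rows>= 7
-0.357 0.100 0.333 -0.0000  rows>= 4
```

send_rows(rows="-0.05 0.015 0 0;-0.13 0.03 -0.026 -0.0184;-0.22 0.05 -0.026 -0.0184;-0.32 0.07 -0.026 -0.0184;-0.42 0.09 -0.026 -0.0184;-0.52 0.11 -0.026 -0.0184;-0.62 0.13 -0.026 -0.0184;-0.7 0.15 -0.026 -0.0184;-0.76 0.16 -0.026 -0.0184;-0.786 0.165 -0.026 -0.0184")

```text
clock: 41.23
tool_pos: [0.468, -0.0038, 0.2069]
eef_rot: [0.708, 0.706, -0.002, -0.001]
contact_force: [0.5, 0.5, 0.0]
opening: 0.611
finger_force: 4.0
```

send_rows(rows="-0.06 0.01 0 0;-0.14 0.02 0.02 0;-0.24 0.03 0.04 0;-0.34 0.04 0.06 0;-0.44 0.05 0.08 0;-0.54 0.06 0.11 0;-0.64 0.08 0.14 0;-0.73 0.09 0.17 0;-0.8 0.1 0.2 0;-0.833 0.1 0.2 0")

```text
clock: 42.07
tool_pos: [0.498, -0.2525, 0.1458]
eef_rot: [0.708, 0.706, -0.001, -0.002]
contact_force: [-0.1, 0.4, -1.1]
opening: 0.611
finger_force: 4.0
```

```bash
python3 nrm.py blue; python3 go.py 0.53 -0.357 0.05 90
```

```text
scene 96 box [ 0.471 -0.274  0.166] [ 0.542 -0.245  0.247]
  face 70 n [-1.    0.    0.05] c [ 0.474 -0.259  0.178]
  face 19 n [-0.09 -0.87  0.48] c [ 0.506 -0.268  0.212]
top 171 box [ 0.468 -0.267 -0.004] [ 0.534 -0.222  0.196]
  face 138 n [ 0.01 -0.88  0.48] c [ 0.497 -0.23   0.177]
  face 28 n [-0.02 -0.99  0.15] c [ 0.501 -0.251  0.055]
at [ 0.4987 -0.2508  0.1476] yaw 89.89 t 42.2 q [ 0.79  0.82 -0.71  1.84  0.74  0.78 -0.32]
-0.354 0.105 0.325 -0.0003  rows>= 4
```

send_rows(rows="-0.06 0.02 0.04 0;-0.14 0.04 0.1 0;-0.22 0.06 0.17 0;-0.3 0.09 0.24 0;-0.354 0.105 0.3 0;-0.354 0.105 0.325 0;-0.354 0.105 0.325 0;-0.354 0.105 0.325 0")

```text
clock: 42.83
tool_pos: [0.5318, -0.3527, 0.0519]
eef_rot: [0.706, 0.709, 0.001, -0.001]
contact_force: [0.3, 1.0, -0.5]
opening: 0.614
finger_force: 4.0
```

```bash
python3 go.py 0.53 -0.357 0.028 90
```

```text
at [ 0.5318 -0.3527  0.0519] yaw 90.23 t 42.8 q [ 0.85  1.03 -0.65  1.63  0.82  0.78 -0.17]
-0.014 -0.006 0.080 0.0006  rows>= 1
```

send_rows(rows="-0.005 0 0.04 0;-0.01 0 0.075 0;-0.025 0 0.085 0;-0.04 0 0.093 0;-0.055 0 0.1 0;-0.073 0 0.108 0;-0.073 0 0.112 0;-0.073 0 0.112 0")

```text
clock: 43.5
tool_pos: [0.5311, -0.3798, 0.0178]
eef_rot: [0.708, 0.707, -0.0, 0.001]
contact_force: [-0.8, -1.0, 1.1]
opening: 0.609
finger_force: 4.0
```

```bash
python3 nrm.py blue
```

```text
scene 80 box [ 0.505 -0.414  0.024] [ 0.566 -0.375  0.117]
  face 71 n [-1.    0.    0.01] c [ 0.507 -0.4    0.036]
top 107 box [ 0.503 -0.379  0.004] [ 0.561 -0.353  0.077]
  face 82 n [-0.   -0.99  0.13] c [ 0.53  -0.357  0.057]
  face 25 n [ 0.01 -0.96  0.29] c [ 0.533 -0.375  0.019]
```

Within about 8° of upright. Release and rise.

send_rows(rows="0 0 0 0;0 0 0 0;0 0 0 0;0 0 0 0;0 0 0 0;0 0 -0.1 0;0 0 -0.25 0;0 0 -0.4 0;0 0 -0.55 0;0 0 -0.6 0", jaw=-1)

```text
clock: 44.43
tool_pos: [0.5328, -0.3781, 0.2024]
eef_rot: [0.707, 0.707, 0.001, 0.002]
contact_force: [0.8, -0.1, 0.9]
opening: 0.999
finger_force: 0.0
```

```bash
python3 nrm.py blue; python3 nrm.py orange;  python3 - <<'E'
from h import *
for n in ('scene','top'):
    p,d=snap(n); cups(p,cloud(n,d))
E
python3 go.py 0.5 -0.25 0.2 65
```

```text
scene 951 box [ 0.503 -0.42   0.002] [ 0.561 -0.365  0.077]
  face 419 n [ 1. -0.  0.] c [ 0.558 -0.393  0.042]
  face 317 n [-1.   -0.02  0.  ] c [ 0.507 -0.397  0.043]
  face 98 n [-0.    1.    0.03] c [ 0.534 -0.367  0.053]
top 625 box [ 0.505 -0.42  -0.   ] [ 0.556 -0.363  0.078]
  face 215 n [-0.02  1.    0.02] c [ 0.531 -0.416  0.039]
  face 171 n [0.   1.   0.01] c [ 0.53  -0.366  0.048]
  face 114 n [-0.04 -0.02  1.  ] c [ 0.529 -0.401  0.006]
scene 358 box [ 0.491 -0.174  0.004] [ 0.53  -0.108  0.074]
  face 301 n [-0.91  0.42  0.  ] c [ 0.518 -0.149  0.04 ]
  face 49 n [0.42 0.91 0.  ] c [ 0.508 -0.117  0.047]
top 378 box [ 0.459 -0.17   0.028] [ 0.524 -0.103  0.079]
  face 260 n [-0.01  0.    1.  ] c [ 0.493 -0.137  0.072]
  face 65 n [-0.01  0.01  1.  ] c [ 0.493 -0.137  0.068]
  face 34 n [-0.01 -0.    1.  ] c [ 0.491 -0.14   0.076]
blue c [ 0.5316 -0.3928] size [0.0562 0.0547] ang 0.73 z 0.0576 n 538
orange c [ 0.5152 -0.1378] size [0.0324 0.0663] ang 11.96 z 0.0668 n 104
blue c [ 0.5308 -0.3913] size [0.0507 0.0546] ang 1.24 z 0.071 n 158
orange c [ 0.492  -0.1378] size [0.0529 0.0538] ang 64.29 z 0.0721 n 485
at [ 0.5298 -0.378   0.196 ] yaw 90.03 t 44.7 q [ 0.93  0.87 -0.76  1.5   0.66  1.04  0.  ]
0.427 -0.099 -0.013 0.0695  rows>= 4
```

Blue stands mouth-up, wholly on the pad. Now orange, centre (0.4925,-0.138), yaw 65.2°.

```bash
python3 go.py 0.4866 -0.1507 0.15 65.2 0.4866 -0.1507 0.035 65.2
```

```text
at [ 0.5298 -0.378   0.196 ] yaw 90.03 t 44.7 q [ 0.93  0.87 -0.76  1.5   0.66  1.04  0.  ]
0.758 -0.144 0.153 0.0690  rows>= 6
0.000 0.000 0.383 -0.0000  rows>= 3
```

send_rows(rows="0.758 -0.144 0.153 0.069;0.758 -0.144 0.153 0.069;0.758 -0.144 0.153 0.069;0.758 -0.144 0.153 0.069;0.758 -0.144 0.153 0.069;0.758 -0.144 0.153 0.069;0.758 -0.144 0.153 0.069;0.758 -0.144 0.153 0.069;0.758 -0.144 0.153 0.069")

```text
clock: 45.48
tool_pos: [0.4872, -0.1514, 0.1508]
eef_rot: [0.843, 0.539, -0.001, -0.0]
contact_force: [-1.0, 1.2, 0.0]
opening: 0.999
finger_force: 0.0
```

```bash
python3 go.py 0.4866 -0.1507 0.035 65.2
```

```text
at [ 0.4872 -0.1514  0.1508] yaw 65.18 t 45.5 q [ 0.56  0.73 -0.57  1.98  0.66  0.63 -0.89]
0.001 -0.003 0.386 -0.0001  rows>= 3
```

send_rows(rows="0 0 0.1 0;0 0 0.2 0;0 0 0.3 0;0 0 0.36 0;0 0 0.386 0;0 0 0.386 0;0 0 0.386 0")

```text
clock: 46.07
tool_pos: [0.4879, -0.1517, 0.036]
eef_rot: [0.843, 0.538, -0.0, 0.0]
contact_force: [-1.2, 0.5, 0.1]
opening: 0.999
finger_force: 0.0
```

send_rows(rows="0 0 0 0;0 0 0 0;0 0 0 0;0 0 0 0;0 0 0 0;0 0 0 0;0 0 0 0;0 0 0 0", jaw=1, force=4)

```text
clock: 46.73
tool_pos: [0.4879, -0.1508, 0.0363]
eef_rot: [0.842, 0.539, 0.0, 0.0]
contact_force: [-0.4, -0.8, 5.9]
opening: 0.614
finger_force: 4.0
```

send_rows(rows="0 0 -0.06 0;0 0 -0.16 0;0 0 -0.26 0;0 0 -0.36 0;0 0 -0.46 0;0 0 -0.55 0;0 0 -0.55 0;0 0 -0.55 0")

```text
clock: 47.4
tool_pos: [0.4882, -0.151, 0.2018]
eef_rot: [0.843, 0.538, 0.001, 0.001]
contact_force: [-0.4, 0.4, -1.5]
opening: 0.613
finger_force: 4.0
```

```bash
python3 go.py 0.46 0.05 0.2 83.4 0.4394 0.2505 0.16 83.4; python3 nrm.py orange
```

```text
at [ 0.4882 -0.151   0.2018] yaw 65.16 t 47.4 q [ 0.61  0.66 -0.65  1.93  0.58  0.74 -0.82]
0.569 -0.367 0.006 -0.0507  rows>= 5
0.656 -0.145 0.133 -0.0000  rows>= 5
scene 364 box [ 0.489 -0.174  0.167] [ 0.531 -0.108  0.239]
  face 286 n [ 0.91 -0.42  0.01] c [ 0.522 -0.143  0.199]
  face 77 n [-0.42 -0.91  0.  ] c [ 0.511 -0.117  0.208]
top 223 box [ 0.472 -0.132  0.183] [ 0.526 -0.103  0.242]
  face 154 n [0.   0.03 1.  ] c [ 0.498 -0.12   0.236]
  face 45 n [0.41 0.91 0.03] c [ 0.5   -0.113  0.217]
```

send_rows(rows="0.1 -0.07 0 -0.01;0.2 -0.14 0.006 -0.03;0.32 -0.21 0.006 -0.0507;0.44 -0.28 0.006 -0.0507;0.52 -0.34 0.006 -0.0507;0.569 -0.367 0.006 -0.0507;0.569 -0.367 0.006 -0.0507;0.569 -0.367 0.006 -0.0507")

```text
clock: 48.17
tool_pos: [0.4585, 0.0508, 0.1979]
eef_rot: [0.746, 0.666, -0.001, -0.001]
contact_force: [0.4, -0.9, -0.9]
opening: 0.613
finger_force: 4.0
```

send_rows(rows="0.1 -0.02 0 0;0.2 -0.05 0.03 0;0.32 -0.08 0.06 0;0.44 -0.1 0.1 0;0.54 -0.12 0.12 0;0.62 -0.14 0.133 0;0.656 -0.145 0.133 0;0.656 -0.145 0.133 0;0.656 -0.145 0.133 0")

```text
clock: 48.92
tool_pos: [0.4392, 0.2485, 0.1587]
eef_rot: [0.747, 0.665, -0.001, 0.001]
contact_force: [-0.5, -0.2, -0.8]
opening: 0.611
finger_force: 4.0
```

```bash
python3 go.py 0.4394 0.2505 0.16 83.4
```

```text
at [0.4392 0.2485 0.1587] yaw 83.34 t 48.9 q [-0.24  0.72 -0.61  1.99  0.68  0.65 -1.41]
0.007 -0.000 -0.004 -0.0002  rows>= 1
```

Same pose as with blue, so run the same levering.

send_rows(rows="0 0 0.06 0;0 0 0.1 0;0 0 0.123 0;-0.012 0 0.132 0;-0.025 0 0.141 0;-0.036 0 0.151 0;-0.048 0 0.162 0;-0.066 0 0.187 0;-0.08 0 0.213 0;-0.08 0 0.213 0")

```text
clock: 49.75
tool_pos: [0.4354, 0.2251, 0.0943]
eef_rot: [0.747, 0.665, -0.001, 0.0]
contact_force: [-0.1, 0.6, -0.7]
opening: 0.614
finger_force: 4.0
```

send_rows(rows="-0.01 0 0.029 0;-0.015 0 0.058 0;-0.016 0 0.087 0;-0.012 0 0.119 0;-0.006 0 0.144 0;-0.006 0 0.144 0")

```text
clock: 50.25
tool_pos: [0.4351, 0.2253, 0.0505]
eef_rot: [0.746, 0.666, -0.001, 0.0]
contact_force: [0.7, -0.6, -0.5]
opening: 0.614
finger_force: 4.0
```

```bash
python3 nrm.py orange
```

```text
scene 52 box [0.418 0.195 0.056] [0.462 0.211 0.08 ]
  face 37 n [-0.11 -0.96  0.27] c [0.446 0.199 0.067]
top 48 box [0.415 0.197 0.055] [0.459 0.203 0.084]
  face 48 n [-0.08 -0.98  0.16] c [0.442 0.201 0.067]
```

send_rows(rows="-0.07 0 0 0;-0.15 0 0 0;-0.15 0 0.05 0;-0.15 0 0.1 0;-0.15 0 0.14 0;-0.15 0 0.15 0;-0.15 0 0.15 0;-0.15 0 0.15 0")

```text
clock: 51.02
tool_pos: [0.4306, 0.1809, 0.0074]
eef_rot: [0.746, 0.666, 0.0, 0.0]
contact_force: [0.2, 0.7, -0.4]
opening: 0.611
finger_force: 4.0
```

send_rows(rows="0 0 0 0;0 0 0 0;0 0 0 0;0 0 0 0;0 0 0 0;0 0 0 0;0 0 -0.1 0;0 0 -0.3 0;0 0 -0.4 0;0 0 -0.4 0", jaw=-1)

```text
clock: 51.85
tool_pos: [0.4319, 0.1818, 0.1317]
eef_rot: [0.747, 0.665, 0.003, 0.0]
contact_force: [1.1, -1.1, -0.0]
opening: 1.002
finger_force: 0.0
```

```bash
python3 nrm.py orange; python3 go.py 0.4321 0.1877 0.007 83.4
```

```text
scene 525 box [0.4   0.15  0.002] [0.463 0.218 0.06 ]
  face 273 n [-0.99  0.11  0.  ] c [0.458 0.184 0.029]
  face 174 n [0. 0. 1.] c [0.431 0.174 0.054]
  face 33 n [0.12 0.99 0.01] c [0.431 0.154 0.035]
top 114 box [0.43  0.151 0.001] [0.456 0.176 0.21 ]
  face 69 n [0.01 0.04 1.  ] c [0.441 0.164 0.054]
  face 18 n [-0.08 -0.95  0.3 ] c [0.446 0.16  0.042]
  face 12 n [ 0.01 -0.48  0.87] c [0.443 0.164 0.054]
at [0.4319 0.1808 0.1289] yaw 83.36 t 52.0 q [-0.14  0.74 -0.58  2.12  0.83  0.52 -1.46]
0.023 -0.002 0.406 -0.0001  rows>= 3
```

Same lying position as blue (bottom face y≈0.153). Repeat the second levering.

send_rows(rows="0.025 0 0.1 0;0.025 0 0.2 0;0.025 0 0.3 0;0.025 0 0.37 0;0.025 0 0.4 0;0.025 0 0.4 0;0.025 0 0.4 0")

```text
clock: 52.53
tool_pos: [0.4302, 0.1874, 0.0058]
eef_rot: [0.746, 0.666, -0.002, 0.0]
contact_force: [1.4, 0.4, 0.2]
opening: 1.002
finger_force: 0.0
```

send_rows(rows="0 0 0 0;0 0 0 0;0 0 0 0;0 0 0 0;0 0 0 0;0 0 0 0;0 0 0 0;0 0 0 0", jaw=1, force=4)

```text
clock: 53.2
tool_pos: [0.4317, 0.1879, 0.0075]
eef_rot: [0.747, 0.665, 0.0, 0.0]
contact_force: [0.3, 0.0, 6.9]
opening: 0.614
finger_force: 4.0
```

send_rows(rows="0 0 -0.1 0;0 0 -0.2 0;0 0 -0.3 0;0 0 -0.4 0;0 0.01 -0.42 0;0.08 0.033 -0.42 0;0.15 0.033 -0.42 0;0.207 0.033 -0.42 0;0.207 0.033 -0.42 0;0.207 0.033 -0.42 0")

```text
clock: 54.03
tool_pos: [0.4479, 0.2487, 0.1323]
eef_rot: [0.746, 0.666, -0.001, 0.0]
contact_force: [-0.3, -0.9, -1.5]
opening: 0.613
finger_force: 4.0
```

```bash
python3 nrm.py orange; python3 go.py 0.4493 0.2483 0.131 83.4
```

```text
scene 247 box [0.42  0.211 0.124] [0.475 0.236 0.183]
  face 105 n [-0.06 -1.    0.04] c [0.454 0.216 0.162]
  face 74 n [ 0.99 -0.14  0.  ] c [0.472 0.225 0.148]
  face 47 n [-0.07 -0.22  0.97] c [0.441 0.225 0.178]
top 48 box [0.46  0.211 0.128] [0.472 0.233 0.212]
  face 30 n [ 0.29 -0.95  0.07] c [0.465 0.214 0.168]
at [0.4479 0.2467 0.1323] yaw 83.4 t 54.1 q [-0.22  0.78 -0.62  1.99  0.77  0.63 -1.48]
0.006 0.004 0.004 0.0000  rows>= 1
```

send_rows(rows="0 0 0.08 0;0 0 0.112 0;-0.009 0 0.126 0;-0.017 0 0.139 0;-0.022 0 0.154 0;-0.026 0 0.169 0;-0.031 0 0.202 0;-0.025 0 0.232 0;-0.018 0 0.253 0;-0.007 0 0.272 0")

```text
clock: 54.97
tool_pos: [0.4483, 0.246, 0.0505]
eef_rot: [0.747, 0.665, -0.001, 0.0]
contact_force: [0.8, -1.6, 0.5]
opening: 0.613
finger_force: 4.0
```

send_rows(rows="0 0 0 0;0 0 0 0")

```text
clock: 55.13
tool_pos: [0.4479, 0.2469, 0.051]
eef_rot: [0.746, 0.666, -0.0, -0.0]
contact_force: [-0.2, -0.3, -1.2]
opening: 0.612
finger_force: 4.0
```

send_rows(rows="-0.02 0 -0.08 0;-0.02 0 -0.2 0;-0.02 0 -0.3 0;-0.02 0 -0.42 0;-0.02 0 -0.5 0;-0.02 0 -0.5 0;-0.02 0 -0.5 0")

```text
clock: 55.72
tool_pos: [0.4481, 0.2409, 0.2027]
eef_rot: [0.747, 0.665, 0.002, 0.0]
contact_force: [-0.7, -0.1, -1.1]
opening: 0.609
finger_force: 4.0
```

```bash
python3 nrm.py orange; python3 - <<'E'
from h import *
p,d=snap('top'); cups(p,cloud('top',d))
E
python3 go.py 0.44 0.0 0.21 90  0.425 -0.25 0.15 90 0.415 -0.357 0.05 90
```

```text
scene 393 box [0.418 0.192 0.185] [0.476 0.24  0.25 ]
  face 255 n [-0.11 -0.9   0.43] c [0.447 0.205 0.228]
  face 131 n [-0.99  0.13  0.04] c [0.472 0.215 0.216]
top 266 box [0.426 0.192 0.197] [0.471 0.217 0.25 ]
  face 253 n [-0.12 -0.9   0.42] c [0.45  0.204 0.226]
blue c [ 0.5171 -0.3557] size [0.0545 0.0529] ang 86.06 z 0.0702 n 169
at [0.4468 0.2397 0.2002] yaw 83.45 t 55.9 q [-0.14  0.68 -0.73  1.94  0.64  0.77 -1.36]
-0.796 0.069 -0.033 -0.0182  rows>= 6
-0.833 -0.050 0.200 -0.0000  rows>= 7
-0.357 -0.033 0.333 -0.0000  rows>= 4Traceback (most recent call last):
  File "<stdin>", line 2, in <module>
  File "h.py", line 29, in cups
    m=big(m);
  File "h.py", line 22, in big
    n,l,st,_=cv2.connectedComponentsWithStats(m.astype(np.uint8)); return l==1+np.argmax(st[1:,4])
                                                                               ~~~~~~~~~^^^^^^^^^^
    return _wrapfunc(a, 'argmax', axis=axis, out=out, **kwds)
    return bound(*args, **kwds)
ValueError: attempt to get argmax of an empty sequence
```

Blue was knocked to (0.517,-0.356) but is still wholly on the pad, upright. Place orange at x≈0.402, leaving room for the fingers.

```bash
python3 go.py 0.44 0.0 0.21 90  0.41 -0.25 0.16 90 | tail -2
```

```text
-0.796 0.069 -0.033 -0.0182  rows>= 6
-0.833 -0.100 0.167 -0.0000  rows>= 7
```

send_rows(rows="-0.05 0 0 0;-0.13 0.01 -0.033 -0.0182;-0.22 0.02 -0.033 -0.0182;-0.32 0.03 -0.033 -0.0182;-0.42 0.04 -0.033 -0.0182;-0.52 0.05 -0.033 -0.0182;-0.62 0.06 -0.033 -0.0182;-0.7 0.069 -0.033 -0.0182;-0.76 0.069 -0.033 -0.0182;-0.796 0.069 -0.033 -0.0182")

```text
clock: 56.7
tool_pos: [0.4393, -0.002, 0.2098]
eef_rot: [0.708, 0.706, -0.002, -0.001]
contact_force: [0.2, 0.7, -1.2]
opening: 0.613
finger_force: 4.0
```

send_rows(rows="-0.06 -0.01 0 0;-0.14 -0.02 0.02 0;-0.24 -0.03 0.04 0;-0.34 -0.04 0.06 0;-0.44 -0.05 0.08 0;-0.54 -0.06 0.1 0;-0.64 -0.08 0.13 0;-0.73 -0.09 0.15 0;-0.8 -0.1 0.167 0;-0.833 -0.1 0.167 0")

```text
clock: 57.53
tool_pos: [0.4077, -0.252, 0.1586]
eef_rot: [0.709, 0.705, -0.002, -0.002]
contact_force: [0.4, -0.4, -1.6]
opening: 0.613
finger_force: 4.0
```

```bash
python3 nrm.py orange; python3 nrm.py blue; python3 go.py 0.402 -0.347 0.05 90
```

```text
scene 70 box [ 0.38  -0.273  0.189] [ 0.42  -0.248  0.226]
  face 54 n [-1.   -0.02  0.07] c [ 0.384 -0.258  0.2  ]
top 164 box [ 0.367 -0.274 -0.002] [ 0.435 -0.221  0.21 ]
  face 142 n [-0.   -0.9   0.44] c [ 0.407 -0.23   0.189]
scene 924 box [ 0.489 -0.385  0.003] [ 0.549 -0.328  0.076]
  face 399 n [ 1.   -0.07  0.  ] c [ 0.544 -0.358  0.042]
  face 314 n [ 1.   -0.07  0.  ] c [ 0.494 -0.359  0.043]
  face 99 n [0.07 1.   0.02] c [ 0.523 -0.331  0.052]
top 553 box [ 0.49  -0.383  0.   ] [ 0.545 -0.327  0.079]
  face 199 n [0.05 1.   0.01] c [ 0.516 -0.38   0.04 ]
  face 110 n [0.08 1.   0.02] c [ 0.526 -0.33   0.049]
  face 117 n [0.07 0.09 0.99] c [ 0.518 -0.365  0.006]
at [ 0.4104 -0.2479  0.1606] yaw 90.03 t 57.7 q [ 0.91  0.73 -0.77  2.05  0.82  0.69 -0.4 ]
-0.330 -0.028 0.369 0.0001  rows>= 4
```

send_rows(rows="-0.06 -0.01 0.04 0;-0.14 -0.028 0.1 0;-0.22 -0.028 0.18 0;-0.29 -0.028 0.26 0;-0.33 -0.028 0.33 0;-0.33 -0.028 0.365 0;-0.33 -0.028 0.365 0;-0.33 -0.028 0.365 0")

```text
clock: 58.4
tool_pos: [0.4031, -0.3454, 0.0521]
eef_rot: [0.706, 0.708, 0.001, -0.001]
contact_force: [0.1, 1.2, -0.4]
opening: 0.613
finger_force: 4.0
```

```bash
python3 go.py 0.402 -0.347 0.028 90
```

```text
at [ 0.4031 -0.3454  0.0521] yaw 90.19 t 58.4 q [ 0.99  0.94 -0.63  1.96  1.02  0.59 -0.34]
-0.005 -0.004 0.080 0.0005  rows>= 1
```

send_rows(rows="-0.003 0 0.04 0;-0.006 0 0.075 0;-0.02 0 0.085 0;-0.035 0 0.093 0;-0.05 0 0.1 0;-0.068 0 0.108 0;-0.068 0 0.112 0;-0.068 0 0.112 0")

```text
clock: 59.07
tool_pos: [0.4026, -0.37, 0.0186]
eef_rot: [0.708, 0.707, -0.0, 0.001]
contact_force: [-0.1, -0.9, 0.9]
opening: 0.613
finger_force: 4.0
```

```bash
python3 nrm.py orange
```

```text
scene 55 box [ 0.375 -0.401  0.04 ] [ 0.411 -0.375  0.081]
  face 50 n [-1.    0.05  0.07] c [ 0.379 -0.387  0.05 ]
top 89 box [ 0.376 -0.369  0.003] [ 0.429 -0.341  0.077]
  face 83 n [-0.   -0.94  0.34] c [ 0.402 -0.354  0.042]
```

send_rows(rows="0 0 0 0;0 0 0 0;0 0 0 0;0 0 0 0;0 0 0 0;0 0 -0.1 0;0 0 -0.25 0;0 0 -0.4 0;0 0 -0.55 0;0 0 -0.6 0", jaw=-1)

```text
clock: 60.0
tool_pos: [0.4036, -0.3683, 0.2022]
eef_rot: [0.707, 0.707, 0.001, 0.002]
contact_force: [1.1, -1.1, -0.2]
opening: 1.002
finger_force: 0.0
```

send_rows(rows="-0.5 -0.2 0 0;-0.5 -0.2 0 0;-0.5 -0.2 0 0;-0.5 -0.2 0 0;-0.5 -0.2 0 0;-0.5 -0.2 0 0;-0.5 -0.2 0 0;-0.5 -0.2 0 0")

```text
clock: 60.67
tool_pos: [0.3434, -0.5166, 0.1984]
eef_rot: [0.706, 0.708, 0.001, -0.0]
contact_force: [-0.4, -0.5, 0.4]
opening: 1.002
finger_force: 0.0
```

```bash
python3 nrm.py orange;  python3 nrm.py blue; python3 - <<'E'
from h import *
p,d=snap('scene','send.png')
P=cloud('scene',d);Z=P[...,2]
for a,b in ((.581,.0525),(.57,.093),(.558,.133)):
    m=(abs(P[...,0]-a)<.012)&(abs(P[...,1]-b)<.012)&(Z>.06)&(Z<.12); print(np.percentile(Z[m],[50,80,97]).round(4))
print(sensors.get_state()['clock'])
E
```

```text
scene 713 box [ 0.374 -0.413  0.002] [ 0.432 -0.359  0.076]
  face 357 n [-1.    0.01  0.  ] c [ 0.429 -0.386  0.042]
  face 233 n [-1.    0.01  0.01] c [ 0.378 -0.389  0.046]
  face 46 n [0.01 1.   0.04] c [ 0.408 -0.36   0.054]
top 617 box [ 0.377 -0.412  0.   ] [ 0.428 -0.357  0.077]
  face 208 n [0.01 1.   0.01] c [ 0.4   -0.409  0.039]
  face 162 n [0.   1.   0.01] c [ 0.403 -0.359  0.05 ]
  face 124 n [-0.01 -0.05  1.  ] c [ 0.4   -0.394  0.006]
scene 922 box [ 0.49  -0.385  0.003] [ 0.549 -0.328  0.077]
  face 401 n [ 1.   -0.08  0.  ] c [ 0.544 -0.358  0.042]
  face 304 n [ 1.   -0.07  0.01] c [ 0.494 -0.359  0.043]
  face 98 n [0.07 1.   0.02] c [ 0.523 -0.331  0.053]
top 617 box [ 0.49  -0.385 -0.   ] [ 0.545 -0.327  0.078]
  face 201 n [0.08 1.   0.02] c [ 0.516 -0.38   0.04 ]
  face 154 n [0.08 1.   0.02] c [ 0.519 -0.33   0.049]
  face 124 n [-0.04 -0.06  1.  ] c [ 0.516 -0.365  0.006]
[0.0803 0.0834 0.0847]
[0.081  0.0835 0.0851]
[0.0803 0.0835 0.086 ]
60.9167
```

View pics/send.png

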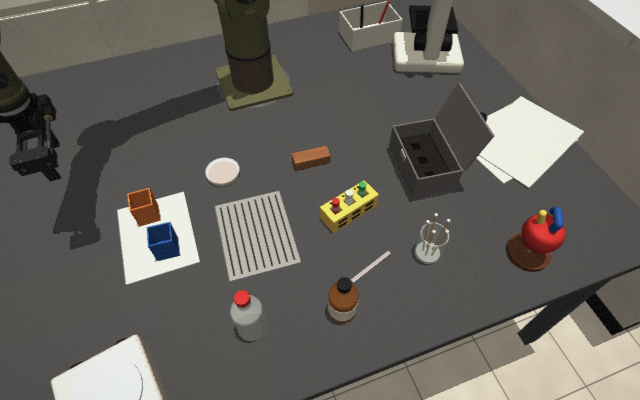

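Both cups stand mouth-up inside the white pad at (144,207) and (163,241). The vials are in the rack in red, white, green order, the lid is open, the bystanders look unmoved, and the arm is clear.

```bash
python3 -c "
from plant import finish_job; print(finish_job())"
```

```text
the job is handed in; nothing more can be done
None
```

The job is handed in at about 61 s, no verdict shown: the lid rests open on its stop, red, white and green are home in pockets one, two and three, both cups stand mouth-up on the pad (blue was knocked aside once but stayed on it), and the bystanders look unmoved.

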